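# Load the polishing tumbler with glass nuggets

### The job

Load the polishing tumbler and start it: first turn its speed knob fully anticlockwise to the off stop, then lift the cap off the bowl and set it down, right way up, in the dark wooden ring stand, and use the scoop, never the fingers, to move every glass nugget from the tray into the bowl. When all are in, stand the scoop upright on its rubber mat again and put the cap back on the bowl so that it sits level, and only then turn the knob fully clockwise to its other stop. Leave the bottle and the foil rolls where they are.

Things in the scene. Friction and masses are not known exactly. Their poses are not given: they have to be found in the camera images.
- tumbler: fixed polishing tumbler, origin on the bench under the bowl's axis. Grey base 150 (x) x 255 (y) mm, 35 high, y from -180 to +75; on it at the origin an open round bowl, outer radius 50 mm at the foot, 62 at the rim, wall 4; at y = -140 a white control box 80 (x) x 70 (y) mm, top 85 mm above the bench, with the speed knob on top
- bowl_floor (a point): centre of the bowl's inner floor, 40 mm above the bench; axes as the tumbler's
- bowl_rim (a point): centre of the bowl's mouth at rim height, 105 mm above the bench; clear opening radius about 57 mm
- knob_grip (a point): on the knob's axis, 122 mm above the bench, at the height to grip. The knob has a 20 mm radius disc and on it an upright grip bar 38 mm long, 14 mm thick, 32 mm high (top at 129 mm above the bench). This point turns with the knob: its x axis is the bar's long direction
- knob (a joint): speed knob angle in rad, 0 = off (anticlockwise end stop, bar along the tumbler's x axis), growing clockwise seen from above up to 2.8 = full (clockwise end stop); friction about 0.04 N m, stays where it is left; starts between 0.9 and 2.0
- cap: loose grey cap on the bowl: plug disc of radius 48 mm, 10 deep, under a cover disc of radius 66 mm, 6 thick, and a round upright handle of diameter 24 mm on its centre. Origin at the centre of the plug's underside, z up: cover from 10 to 16 mm, handle from 16 to 52 mm. 0.12 kg. On the bowl its cover lies on the rim (origin 95 mm above the bench)
- stand: fixed dark wooden ring lying on the bench, the cap's holder: outer radius 70 mm, hole radius 56 mm, 20 mm high. Origin at its centre on the bench. The cap sits in it right way up, plug in the hole, cover on the ring (cap origin then 10 mm above the stand's origin)
- scoop: steel scoop, origin under the pan's centre, z up, nose to own -x. Pan floor 62 mm long (x -31 to 31), 70 wide, 2 thick; back wall and side walls 3 thick, 26 high; side walls only from x = -7 back: a bare 24 mm lip. Behind it a wooden upright grip at x = 38 mm: 26 (x) by 16 (y, pinch across this) mm, 52 to 100 mm above the underside; rearmost x = 51. 0.18 kg. Starts on its mat
- scoop_grip (a point): centre of the scoop's wooden grip, 78 mm above the pan's underside; axes as the scoop's
- mat: fixed black rubber mat for the scoop, 130 (x) x 100 (y) x 4 mm. Origin at the centre of its underside on the bench, top 4 mm above
- tray: fixed white tray, outside 210 (x) x 84 (y) x 32 mm, walls and floor 5 mm: a straight channel inside 200 x 74 mm with upright end walls, so that the scoop just fits its width. Origin under its centre on the bench; inner floor 5 mm above it
- nugget0: smooth slippery flattened glass pebble, 19 mm across, 13 thick; origin at its centre. 5 to 9 nuggets are present (absent: None), at the start spread over the tray's -x part, none in the 110 mm at its +x end
- nugget1: smooth slippery flattened glass pebble, 19 mm across, 13 thick; origin at its centre. 5 to 9 nuggets are present (absent: None), at the start spread over the tray's -x part, none in the 110 mm at its +x end
- nugget2: smooth slippery flattened glass pebble, 19 mm across, 13 thick; origin at its centre. 5 to 9 nuggets are present (absent: None), at the start spread over the tray's -x part, none in the 110 mm at its +x end
- nugget3: smooth slippery flattened glass pebble, 19 mm across, 13 thick; origin at its centre. 5 to 9 nuggets are present (absent: None), at the start spread over the tray's -x part, none in the 110 mm at its +x end
- nugget4: smooth slippery flattened glass pebble, 19 mm across, 13 thick; origin at its centre. 5 to 9 nuggets are present (absent: None), at the start spread over the tray's -x part, none in the 110 mm at its +x end
- nugget5: smooth slippery flattened glass pebble, 19 mm across, 13 thick; origin at its centre. 5 to 9 nuggets are present (absent: None), at the start spread over the tray's -x part, none in the 110 mm at its +x end
- nugget6: smooth slippery flattened glass pebble, 19 mm across, 13 thick; origin at its centre. 5 to 9 nuggets are present (absent: None), at the start spread over the tray's -x part, none in the 110 mm at its +x end
- nugget7: smooth slippery flattened glass pebble, 19 mm across, 13 thick; origin at its centre. 5 to 9 nuggets are present (absent: None), at the start spread over the tray's -x part, none in the 110 mm at its +x end
- nugget8: smooth slippery flattened glass pebble, 19 mm across, 13 thick; origin at its centre. 5 to 9 nuggets are present (absent: None), at the start spread over the tray's -x part, none in the 110 mm at its +x end
- bottle: bystander: clear plastic bottle, 56 mm diameter, 150 mm tall, origin under its centre
- foil: bystander: roll of copper foil tape, 90 mm diameter, 24 mm high
- foil_small: bystander: smaller roll of copper foil, 80 mm diameter, 12 mm high
Mind the look-alikes: they are no part of the job. Of the things shaped like the cap, the grey one is meant.

How it is judged:
On the way, in this order (a step that is already met when the one before it is completed fails the run):
1. the knob is turned fully anticlockwise to off, the cap still on the bowl (value of joint knob below 0.08 rad and horizontal distance between cap and bowl_rim below 0.02 m), for 0.2 s.
2. the cap sits in the ring stand, released (horizontal distance between cap and stand below 0.014 m and z of cap in the frame of stand below 0.014 m and angle between cap's own z axis and vertical below 0.08 rad and contact force between the fingers and cap below 0.1 N), for 0.2 s.
3. every nugget is in the bowl (horizontal distance between each of nugget0, nugget1, nugget2, nugget3, nugget4, nugget5, nugget6, nugget7, nugget8 and bowl_floor below 0.056 m and z of nugget0 in the frame of bowl_floor between -0.005 and 0.05 m and z of nugget1 in the frame of bowl_floor between -0.005 and 0.05 m and z of nugget2 in the frame of bowl_floor between -0.005 and 0.05 m and z of nugget3 in the frame of bowl_floor between -0.005 and 0.05 m and z of nugget4 in the frame of bowl_floor between -0.005 and 0.05 m and z of nugget5 in the frame of bowl_floor between -0.005 and 0.05 m and z of nugget6 in the frame of bowl_floor between -0.005 and 0.05 m and z of nugget7 in the frame of bowl_floor between -0.005 and 0.05 m and z of nugget8 in the frame of bowl_floor between -0.005 and 0.05 m), for 0.2 s.
4. the scoop stands on its mat and the cap is back on the bowl, both released, the knob still off (value of joint knob below 0.08 rad and horizontal distance between scoop and mat below 0.04 m and z of scoop in the frame of mat below 0.008 m and angle between scoop's own z axis and vertical below 0.1 rad and contact force between the fingers and scoop below 0.1 N and horizontal distance between cap and bowl_rim below 0.014 m and z of cap in the frame of bowl_rim below -0.006 m and angle between cap's own z axis and vertical below 0.08 rad and contact force between the fingers and cap below 0.1 N), for 0.2 s.
5. the knob is turned fully clockwise (value of joint knob above 2.72 rad), for 0.2 s.
At the end, for the whole second after the job is handed in: Knob within 0.08 rad of its clockwise stop; cap level on the bowl, centre within 14 mm, cover down on the rim; every nugget in the bowl; scoop upright on its mat, origin within 40 mm of the mat's centre; all at rest and released; bystanders within 30 mm of their starts (all of step 3 and value of joint knob above 2.72 rad and horizontal distance between cap and bowl_rim below 0.014 m and z of cap in the frame of bowl_rim below -0.006 m and angle between cap's own z axis and vertical below 0.08 rad and contact force between the fingers and cap below 0.1 N and horizontal distance between scoop and mat below 0.04 m and z of scoop in the frame of mat below 0.008 m and angle between scoop's own z axis and vertical below 0.1 rad and contact force between the fingers and scoop below 0.1 N and linear speed of each of cap, scoop, nugget0, nugget1, nugget2, nugget3, nugget4, nugget5, nugget6, nugget7, nugget8 below 0.03 m/s and distance of each of bottle, foil, foil_small from where it was at the start of the episode below 0.03 m); the robot touches nothing.
It fails at once if the fingers touch a nugget (contact force between the fingers and nugget0 above 0.3 N or contact force between the fingers and nugget1 above 0.3 N or contact force between the fingers and nugget2 above 0.3 N or contact force between the fingers and nugget3 above 0.3 N or contact force between the fingers and nugget4 above 0.3 N or contact force between the fingers and nugget5 above 0.3 N or contact force between the fingers and nugget6 above 0.3 N or contact force between the fingers and nugget7 above 0.3 N or contact force between the fingers and nugget8 above 0.3 N).
It fails at once if the bottle or a foil roll is knocked over or pushed away (distance of any of bottle, foil, foil_small from where it was at the start of the episode above 0.05 m or angle between bottle's own z axis and vertical above 0.6 rad).
Of nugget0, nugget1, nugget2, nugget3, nugget4, nugget5, nugget6, nugget7, nugget8 only 5 to 9 are there at a start; the rules pass over those that are not, and their reading is None.
At some moment in a run one of scoop, cap may be knocked a few centimetres aside while the robot is not near it.
It also fails if it takes over 210 s, if anything falls off the work surface, if the arm or the gripper's body presses on something with over 40 N, if the wrist force passes 120 N, or if a joint passes its speed limit or range.

### The arm

A 6-joint arm with a two-finger parallel gripper is mounted at the origin on the work surface. World frame = base frame: x ahead of the robot, y to its left, z up, the work surface at z = 0. Lengths are in m, angles in rad, forces in N, time in s.
With the tool pointing down it reaches from about 0.325 to 1 m from the base axis. Payload 5.1 kg.
Tool frame: the origin (TCP) lies at the very end of the fingers, on their centre line; the grasp point (between the pads) lies behind it (r.hold_point_z is the z of the grasp point in the tool frame, in m); z points along the fingers, y is the line along which they close (so a half turn about z gives the same grasp; the last joint's range is limited). The gripper opens to 85 mm and grips with 20 to 120 N. Pads are 22 mm wide; open, the fingers measure 114 mm over their backs; the gripper's body (76 mm by 85 mm) begins 54 mm behind the grasp point. The pads swing forward as they close: fully open they stand 13 mm farther back than shut.
Start: joints at [1.04, 0.124, 1.65, -0, 1.367, -0.083], TCP at [0.281, 0.586, 0.231] pointing down, gripper open.
Joint ranges: [-2.61, 2.61], [-1.02, 2.33], [0.03, 2.71], [-1.35, 4.49], [0.32, 2.68], [-2.91, 2.91]. Speed limits (rad/s): [2.57, 2.57, 3.14, 3.14, 3.14, 3.14].

### API

Orientations are given as a 3x3 rotation matrix whose columns are the frame's x, y, z axes.
In Python, from cell import r, eyes, workorder gives the robot as it stands.
- The arm moves only by the shell command python3 -m inch 'ROWS'. ROWS is JSON, a list of rows, each a list of 7 numbers: the finger opening in m, from 0 to 0.0854, then the shift along the tool's x, y, z in m, then the turn, a rotation vector about the tool's x, y, z in rad. In form: [[fingers, x, y, z, ax, ay, az], ...]. A call has 1 to 12 rows; each row is the pose to reach, as a shift and turn from the pose commanded when the call began, along the tool's axes at that moment; what a row does not reach only later rows make up. A row lasts 1/8 s, in which the tool goes at most 62.5 mm and 10.7 degrees, less where a joint would pass 70% of its speed; a pose out of reach is approached as far as the arm can. A call with a gripper value outside its range is refused whole. The fingers move at their own pace and stop on an object; the grip force is fixed at half the most. Time passes only in rows, so rows that repeat a pose let the fingers close. It gives the time, the measured TCP pose, the force, the opening and the grip force at its end, in the units of the state.
- r.read_state(): the state, without advancing time (a new reading comes with each control period).
- eyes.snapshot(name): name is "scene" or "side" or "wrist"; returns a dict with "image" (480x640x3 uint8, red, green, blue), "K" (3x3 intrinsics, pixels), "view" (4x4, takes a point from world to camera coordinates). Camera axes: x right, y up, looking along -z (the intrinsics and any distortion apply to the point x, -y, -z); pixel columns grow to the right and rows downward; lengths in m; the calibration is good to about 2 mm. A picture is of the moment at which its call begins. There is no depth.
- workorder.close_job(): hands the job in; it is judged then, once.
The state is a dict: "t": time; "q": joint angles; "qd": joint speeds; "joint_efforts": joint torques, N m; "ee_pos": TCP position; "orientation": TCP orientation; "contact_force": force on the tool from outside, world axes, zero at the start; "ft_torque": the same for the moment, N m; "gripper_width": finger opening in m; "gripper_force": force on a finger pad.
Only numpy, scipy, OpenCV 4.12 (cv2) and the standard library are available. Lean on these libraries where they do the work, as an engineer would, in place of code of your own. Each camera call takes 0.05 s, during which the arm holds its last target. There are 200 camera calls.

## Working session

There is one attempt and no reset: what is moved stays moved. The work goes in short steps, Python scripts to look and compute and a shell command to move; the robot and the scene stay as the last step left them, time stands still between calls to the robot, and variables do not carry over. Pictures are saved under pics/ and viewed, at most 14 in all, crops included, and the job is handed in when it is done.

```bash
ls; mkdir -p pics; cat > h.py <<'E'
import numpy as np, cv2, json
from cell import r, eyes, workorder
def snap(n,f=None):
    s=eyes.snapshot(n); 
    if f: cv2.imwrite('pics/'+f,cv2.cvtColor(np.asarray(s['image']),cv2.COLOR_RGB2BGR))
    return s
def ray(s,u,v):
    V=np.array(s['view']);K=np.array(s['K']);R=V[:3,:3];t=V[:3,3]
    d=np.linalg.solve(K,[u,v,1.]);d=np.array([d[0],-d[1],-d[2]])
    return -R.T@t, R.T@d
def onz(s,u,v,z):
    c,d=ray(s,u,v);return c+d*(z-c[2])/d[2]
def proj(s,p):
    V=np.array(s['view']);q=V[:3,:3]@np.array(p)+V[:3,3];q=np.array([q[0],-q[1],-q[2]])
    w=np.array(s['K'])@q;return w[:2]/w[2]
E
python3 - <<'E'
from h import *
a=snap('scene','a.png');b=snap('side','b.png')
for s in (a,b): print({k:v for k,v in s.items() if k!='image'})
st=r.read_state();print(st, r.hold_point_z)
E
```

```text
pics
{'K': array([[516.77745356,   0.        , 326.93039628],
       [  0.        , 516.77745356, 237.10275182],
       [  0.        ,   0.        ,   1.        ]]), 'view': array([[ 0.36862734,  0.92955755,  0.006053  , -0.29896032],
       [-0.59740656,  0.23190997,  0.76767387,  0.22652448],
       [ 0.71219329, -0.28660168,  0.64081214, -1.54504822],
       [ 0.        ,  0.        ,  0.        ,  1.        ]])}
{'K': array([[503.60754918,   0.        , 322.18548046],
       [  0.        , 503.60754918, 241.02072234],
       [  0.        ,   0.        ,   1.        ]]), 'view': array([[ 0.9600129 , -0.27926409,  0.01966697, -0.52822613],
       [ 0.11906438,  0.47086231,  0.87413521, -0.21035918],
       [-0.25337501, -0.83683944,  0.4852843 , -0.90890869],
       [ 0.        ,  0.        ,  0.        ,  1.        ]])}
{'t': 0.1, 'q': array([ 1.04040824e+00,  1.24458608e-01,  1.65152197e+00,  9.85288175e-06,
        1.36748796e+00, -8.25638806e-02]), 'qd': array([ 0.00109374, -0.00216683, -0.00230951,  0.00011009,  0.00083686,
        0.00037457]), 'joint_efforts': array([ 1.01451697e-03, -4.24928069e+01, -3.66654396e+01, -1.64192970e-04,
        3.92999544e-03, -2.95738836e-06]), 'ee_pos': array([0.28118159, 0.58543504, 0.23017296]), 'orientation': array([[-9.01390424e-01,  4.33006222e-01, -9.57275419e-04],
       [ 4.33007249e-01,  9.01388995e-01, -1.61327846e-03],
       [ 1.64317916e-04, -1.86870095e-03, -9.99998240e-01]]), 'contact_force': array([ 0.11710444,  0.27400357, -0.30931504]), 'ft_torque': array([-0.03769494, -0.02399518, -0.00185953]), 'gripper_force': 0.0, 'gripper_width': 0.08525218337969237} -0.0187
```

View pics/a.png

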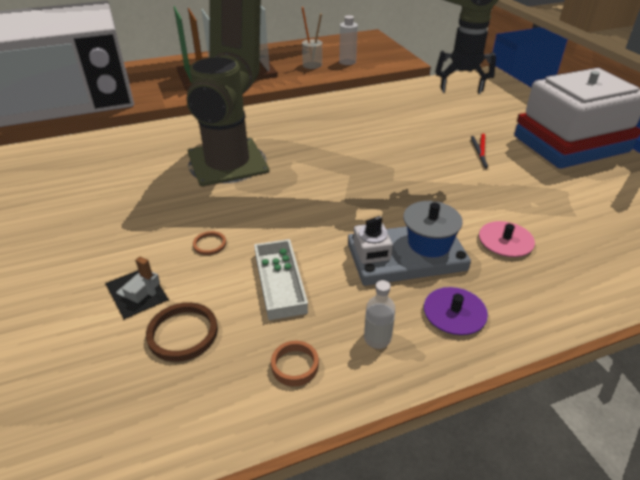

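View pics/b.png

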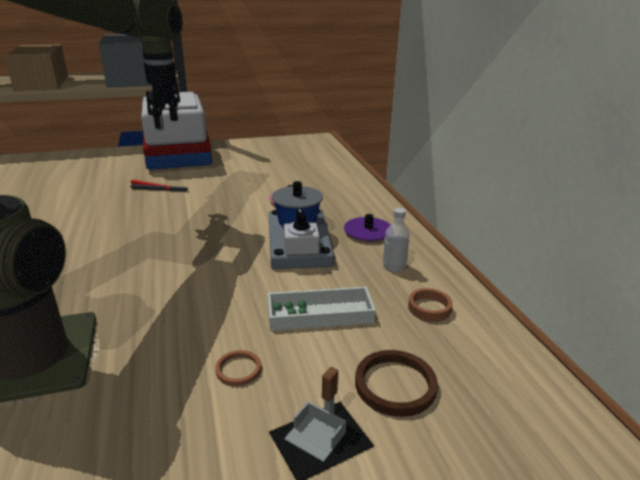

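The scene view shows the grey cap on the blue bowl (432,222), the pink lid (506,238) and the purple lid (455,310). The grey one on the bowl is the one meant. The stand is the large dark ring (182,331); the copper rings (209,242) and (295,362) are foil rolls. The mat and scoop are at (137,288), the tray at (280,278).

```bash
python3 - <<'E'
import cv2,numpy as np
a=cv2.imread('pics/a.png');b=cv2.imread('pics/b.png')
c=cv2.resize(a[190:390,100:500],None,fx=2,fy=2,interpolation=cv2.INTER_CUBIC)
cv2.imwrite('pics/ac.png',c)
c=cv2.resize(b[170:480,200:460],None,fx=1.9,fy=1.9,interpolation=cv2.INTER_CUBIC)
cv2.imwrite('pics/bc.png',c)
for n,im,pts in (('a',a,dict(cap=(430,228),capshade=(415,225),knob=(375,227),ring=(182,357),ring2=(215,331),mat=(120,295),tray=(300,300),trayin=(285,290),wood=(144,265),base=(450,265))),('b',b,dict(cap=(285,200),knob=(303,222),ring=(360,385),mat=(290,440),tray=(320,325),box=(300,240),wood=(330,380)))):
    h=cv2.cvtColor(im,cv2.COLOR_BGR2HSV)
    for k,(u,v) in pts.items(): print(n,k,im[v,u],h[v,u])
E
```

```text
a cap [120 120 118] [ 90   4 120]
a capshade [119 120 118] [ 75   4 120]
a knob [21 19 20] [135  24  21]
a ring [25 35 51] [ 12 130  51]
a ring2 [33 46 70] [ 11 135  70]
a mat [89 91 90] [45  6 91]
a tray [122 128 130] [ 23  16 130]
a trayin [197 210 211] [ 28  17 211]
a wood [31 49 71] [ 14 144  71]
a base [72 70 68] [105  14  72]
b cap [98 97 91] [94 18 98]
b knob [13  7  9] [130 118  13]
b ring [29 44 68] [ 12 146  68]
b mat [131 132 124] [ 86  15 132]
b tray [89 96 93] [43 19 96]
b box [94 93 92] [105   5  94]
b wood [24 40 59] [ 14 151  59]
```

View pics/ac.png

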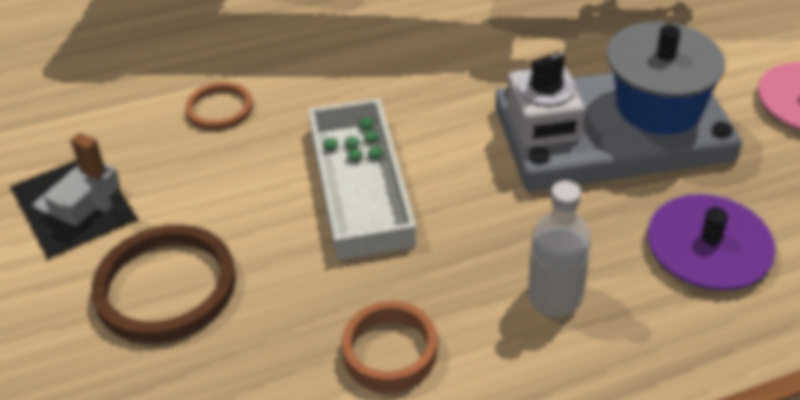

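View pics/bc.png

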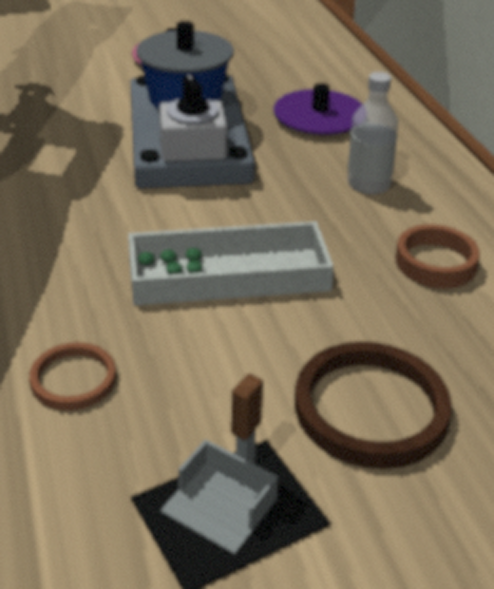

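The crop confirms the grey cap on the bowl at crop (665,60), with its handle at (668,40). There are about 6 to 7 nuggets at the tray's far end, crop (330–376,122–155). The scoop's nose points to the lower left in the side view.

```bash
python3 - <<'E'
from h import *
a=snap('scene','a2.png');b=snap('side','b2.png')
A=lambda p:(p[0]/2+100-.25,p[1]/2+190-.25)
B=lambda p:(p[0]/1.9+200-.25,p[1]/1.9+170-.25)
def tri(pa,pb):
    c1,d1=ray(a,*pa);c2,d2=ray(b,*pb)
    M=np.c_[d1,-d2];x=np.linalg.lstsq(M,c2-c1,rcond=None)[0]
    p,q=c1+x[0]*d1,c2+x[1]*d2;return ((p+q)/2).round(4),np.linalg.norm(p-q).round(4)
print('handle top',tri(A((668,32)),B((185,27))), onz(a,*A((668,32)),.147),onz(b,*B((185,27)),.147))
print('knob top',tri(A((547,60)),B((192,80))), onz(a,*A((547,60)),.129),onz(b,*B((192,80)),.129))
print('knob disc',onz(a,*A((547,87)),.097),onz(b,*B((193,110)),.097))
print('grip top',tri(A((88,141)),B((247,383))), onz(a,*A((88,141)),.104),onz(b,*B((247,383)),.104))
print('lip',[onz(b,*B(p),.006).round(4) for p in ((162,507),(235,552))])
print('matA',[onz(a,*A(p),.004).round(4) for p in ((11,186),(137,214),(48,258))])
print('matB',[onz(b,*B(p),.004).round(4) for p in ((131,497),(268,441),(329,521),(187,589))])
print('trayA',[onz(a,*A(p),.032).round(4) for p in ((309,108),(380,99),(413,232),(335,246))])
print('trayB',[onz(b,*B(p),.032).round(4) for p in ((129,233),(322,223),(330,266),(134,279))])
print('nugA',[onz(a,*A(p),.012).round(3) for p in ((330,145),(352,143),(366,122),(371,137),(354,155),(376,153))])
for n,s,(u0,u1,v0,v1) in (('A',a,(130,230,295,370)),('B',b,(345,450,335,425))):
    im=np.asarray(s['image']);h=cv2.cvtColor(im,cv2.COLOR_RGB2HSV)
    m=cv2.inRange(h,(5,95,15),(18,255,100));mm=np.zeros_like(m);mm[v0:v1,u0:u1]=m[v0:v1,u0:u1]
    cs,_=cv2.findContours(mm,cv2.RETR_EXTERNAL,cv2.CHAIN_APPROX_NONE);c=max(cs,key=cv2.contourArea)
    for z in (.0,.02):
        P=np.array([onz(s,*p[0],z)[:2] for p in c],np.float32)
        print('ring',n,z,cv2.fitEllipse((P*1000).astype(np.float32)))
E
```

```text
handle top (array([0.5808, 0.3433, 0.1424]), np.float64(0.0012)) [0.5852253  0.34020185 0.147     ] [0.57815254 0.33113219 0.147     ]
knob top (array([0.5579, 0.2087, 0.1275]), np.float64(0.0036)) [0.56191378 0.20605721 0.129     ] [0.55707814 0.20940947 0.129     ]
knob disc [0.56916257 0.20483674 0.097     ] [0.55397849 0.19219995 0.097     ]
grip top (array([ 0.4804, -0.2739,  0.0997]), np.float64(0.0002)) [ 0.48564009 -0.27361248  0.104     ] [ 0.47891997 -0.27799516  0.104     ]
lip [array([ 0.4057, -0.2952,  0.006 ]), array([ 0.4501, -0.3503,  0.006 ])]
matA [array([ 0.4102, -0.3692,  0.004 ]), array([ 0.5039, -0.2459,  0.004 ]), array([ 0.5338, -0.3404,  0.004 ])]
matB [array([ 0.384 , -0.2774,  0.004 ]), array([ 0.5092, -0.2501,  0.004 ]), array([ 0.5301, -0.3414,  0.004 ]), array([ 0.4078, -0.3696,  0.004 ])]
trayA [array([ 0.4335, -0.033 ,  0.032 ]), array([0.4479, 0.0494, 0.032 ]), array([0.6609, 0.0138, 0.032 ]), array([ 0.6502, -0.066 ,  0.032 ])]
trayB [array([0.4455, 0.048 , 0.032 ]), array([0.6575, 0.0129, 0.032 ]), array([ 0.6371, -0.064 ,  0.032 ]), array([ 0.4351, -0.0336,  0.032 ])]
nugA [array([ 0.482, -0.023,  0.012]), array([0.488, 0.001, 0.012]), array([0.459, 0.027, 0.012]), array([0.486, 0.025, 0.012]), array([ 0.508, -0.003,  0.012]), array([0.514, 0.022, 0.012])]
ring A 0.0 ((606.8375854492188, -235.26646423339844), (138.17770385742188, 152.26963806152344), 85.24365997314453)
ring A 0.02 ((624.90771484375, -234.83074951171875), (134.79928588867188, 148.54664611816406), 85.24363708496094)
ring B 0.0 ((617.9378051757812, -224.6833953857422), (141.88162231445312, 157.38711547851562), 153.10073852539062)
ring B 0.02 ((607.9879150390625, -243.0792999267578), (137.41537475585938, 152.4327850341797), 153.10072326660156)
```

```bash
cat >> h.py <<'E'
from scipy.spatial.transform import Rotation as Ro
def down(yaw):  # tool x at yaw (deg), z down
    y=np.radians(yaw);x=np.array([np.cos(y),np.sin(y),0]);z=np.array([0,0,-1.]);return np.c_[x,np.cross(z,x),z]
def to(p,R,lab=''):
    s=r.read_state();R0=np.array(s['orientation']);d=R0.T@(np.array(p)-s['ee_pos']);w=Ro.from_matrix(R0.T@R).as_rotvec()
    print(lab,'row',d.round(4),w.round(4),'n',int(max(np.ceil(np.linalg.norm(d)/.0625),np.ceil(np.degrees(np.linalg.norm(w))/10.7))))
def st():
    s=r.read_state();R=np.array(s['orientation']);print('t',round(s['t'],2),'p',np.array(s['ee_pos']).round(4),'yaw',np.degrees(np.arctan2(R[1,0],R[0,0])).round(1),'tilt',np.degrees(np.arccos(-R[2,2])).round(2),'w',round(s['gripper_width'],4),'F',np.array(s['contact_force']).round(1),'gf',s['gripper_force'],'j6',s['q'][5].round(2))
E
python3 -c "
from h import *
to([.558,.207,.26],down(90))"
```

```text
row [-0.4133 -0.2215 -0.0292] [-1.300e-03  7.000e-04  1.123e+00] n 8
```

```bash
python3 -m inch '[[0.05,-0.413,-0.2215,-0.029,0,0,1.123],[0.05,-0.413,-0.2215,-0.029,0,0,1.123],[0.05,-0.413,-0.2215,-0.029,0,0,1.123],[0.05,-0.413,-0.2215,-0.029,0,0,1.123],[0.05,-0.413,-0.2215,-0.029,0,0,1.123],[0.05,-0.413,-0.2215,-0.029,0,0,1.123],[0.05,-0.413,-0.2215,-0.029,0,0,1.123],[0.05,-0.413,-0.2215,-0.029,0,0,1.123],[0.05,-0.413,-0.2215,-0.029,0,0,1.123],[0.05,-0.413,-0.2215,-0.029,0,0,1.123]]'
python3 -c "
from h import *
st();s=snap('wrist','w1.png');print(s['K'],np.linalg.inv(np.array(s['view'])).round(3))
for p in ([.558,.207,.129],[.582,.339,.147]): print(proj(s,p))
for n in('scene','side'): snap(n,n+'_1.png')"
```

```text
t: 1.45
ee_pos: [0.5574, 0.2078, 0.26]
orientation: [[-0.0, 1.0, -0.001], [1.0, 0.0, 0.0], [0.0, -0.001, -1.0]]
contact_force: [0.3, -0.2, -0.0]
gripper_width: 0.05
gripper_force: 0.0
t 1.45 p [0.5574 0.2078 0.26  ] yaw 90.0 tilt 0.05 w 0.05 F [ 0.3 -0.2 -0. ] gf 0.0 j6 0.27
[[384.85015674   0.         319.23796611]
 [  0.         384.85015674 240.70442253]
 [  0.           0.           1.        ]] [[ 1.     0.     0.     0.558]
 [-0.     0.951  0.311  0.287]
 [-0.    -0.311  0.951  0.402]
 [ 0.     0.     0.     1.   ]]
[318.94226408 229.31362712]
[359.59162882  22.56036491]
```

View pics/w1.png

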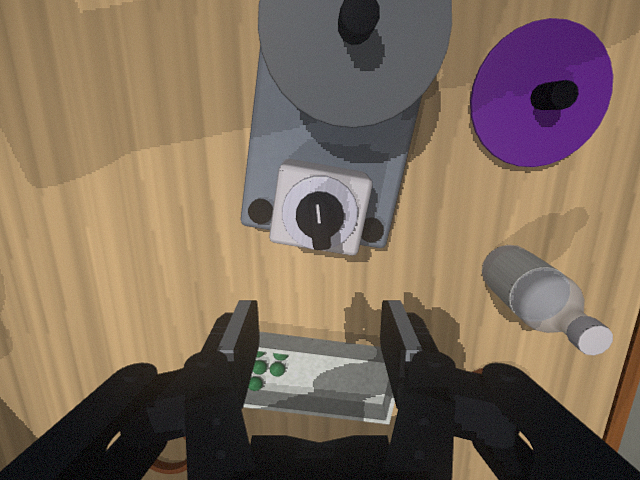

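```bash
python3 - <<'E'
from h import *
s=snap('wrist')
im=cv2.imread('pics/w1.png')
cv2.imwrite('pics/k.png',cv2.resize(im[150:265,250:390],None,fx=5,fy=5,interpolation=cv2.INTER_CUBIC))
print('box c',onz(s,321,208,.085),'line',onz(s,317,205,.129),onz(s,320,222,.129),'disc',onz(s,320,214,.09),'handle',onz(s,359,18,.147))
P=[onz(s,u,v,.085) for u,v in((280,163),(372,173),(362,254),(271,242))];print(np.array(P).round(4))
B=[onz(s,u,v,.035) for u,v in((262,52),(241,224),(386,249),(425,80))];print(np.array(B).round(4))
h=cv2.cvtColor(im,cv2.COLOR_BGR2HSV);m=cv2.inRange(h,(0,0,60),(180,60,140));m[:, :258]=0;m[128:]=0;m[:,452:]=0
E
```

```text
box c [0.55949755 0.2133966  0.085     ] line [0.55635951 0.22597714 0.129     ] [0.5585584  0.21321812 0.129     ] disc [0.5586505  0.20944705 0.09      ] handle [0.58115364 0.34212124 0.147     ]
[[0.526  0.2508 0.085 ]
 [0.6012 0.2428 0.085 ]
 [0.5956 0.1721 0.085 ]
 [0.5162 0.1831 0.085 ]]
[[0.5083 0.3397 0.035 ]
 [0.4806 0.1853 0.035 ]
 [0.6256 0.1593 0.035 ]
 [0.6513 0.3175 0.035 ]]
```

View pics/k.png

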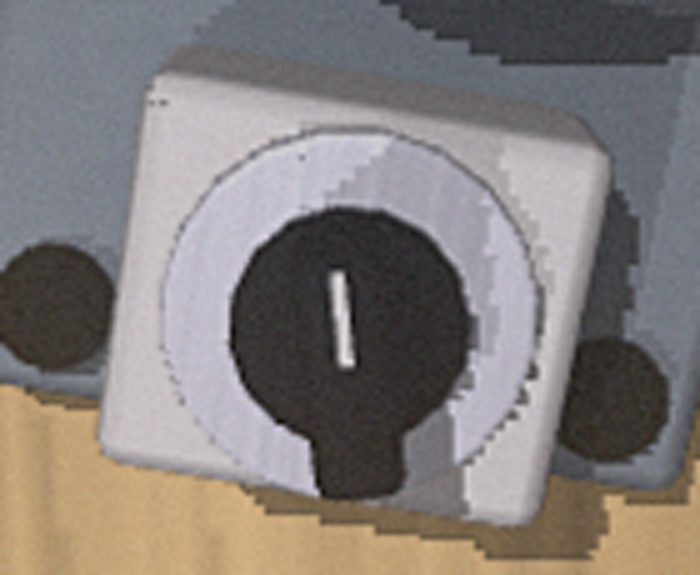

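The knob's bar runs at about −83° world (q≈1.3), and its axis is at (0.559, 0.2105).

```bash
python3 -c "
from h import *
to([.559,.2105,.105],down(97))"
```

```text
row [0.002  0.0019 0.1552] [-2.000e-04 -1.000e-04 -1.204e-01] n 3
```

```bash
python3 -m inch '[[0.05,0.002,0.002,0.05,0,0,-0.12],[0.05,0.002,0.002,0.10,0,0,-0.12],[0.05,0.002,0.002,0.13,0,0,-0.12],[0.05,0.002,0.002,0.155,0,0,-0.12],[0.05,0.002,0.002,0.155,0,0,-0.12],[0,0.002,0.002,0.155,0,0,-0.12],[0,0.002,0.002,0.155,0,0,-0.12],[0,0.002,0.002,0.155,0,0,-0.12],[0,0.002,0.002,0.155,0,0,-0.12],[0,0.002,0.002,0.155,0,0,-0.12]]'
python3 -c "
from h import *
st()"
```

```text
t: 2.9
ee_pos: [0.5576, 0.2095, 0.1076]
orientation: [[-0.12, 0.993, -0.006], [0.993, 0.12, -0.001], [0.0, -0.006, -1.0]]
contact_force: [-13.3, -1.6, 11.5]
gripper_width: 0.0129
gripper_force: 60.5
t 2.9 p [0.5576 0.2095 0.1076] yaw 96.9 tilt 0.34 w 0.0129 F [-13.3  -1.6  11.5] gf 60.45234203338623 j6 0.15
```

```bash
python3 -m inch '[[0,0,-0.0015,-0.003,0,0,0],[0,0,-0.0015,-0.003,0,0,-0.18],[0,0,-0.0015,-0.003,0,0,-0.36],[0,0,-0.0015,-0.003,0,0,-0.54],[0,0,-0.0015,-0.003,0,0,-0.72],[0,0,-0.0015,-0.003,0,0,-0.9],[0,0,-0.0015,-0.003,0,0,-1.07],[0,0,-0.0015,-0.003,0,0,-1.2],[0,0,-0.0015,-0.003,0,0,-1.3]]'
python3 -c "
from h import *
st();print(r.read_state()['ft_torque'])"
```

```text
t: 4.03
ee_pos: [0.557, 0.2092, 0.1077]
orientation: [[-0.989, 0.148, -0.003], [0.148, 0.989, -0.0], [0.003, -0.0, -1.0]]
contact_force: [-3.3, -0.1, -3.4]
gripper_width: 0.0126
gripper_force: 62.1
t 4.03 p [0.557  0.2092 0.1077] yaw 171.5 tilt 0.17 w 0.0126 F [-3.3 -0.1 -3.4] gf 62.09925413131714 j6 -1.15
[-0.01977616  0.51288987 -0.97590104]
```

Torque rose to −0.98 N m, so the knob is on its off stop. Next I release it, lift, and look from above the cap.

```bash
python3 -m inch '[[0.04,0,0,0,0,0,0],[0.05,0,0,0,0,0,0],[0.05,0,0,-0.06,0,0,0],[0.05,0,0,-0.12,0,0,0],[0.05,0,0,-0.15,0,0,0],[0.05,0,0,-0.15,0,0,0]]'
python3 -c "
from h import *
s=snap('wrist','w2.png');st()
to([.581,.30,.26],down(82))
h=proj(s,[.581,.345,.147]);print(h)"
```

```text
t: 4.78
ee_pos: [0.5606, 0.2098, 0.2637]
orientation: [[-0.988, 0.151, 0.009], [0.151, 0.989, 0.002], [-0.009, 0.004, -1.0]]
contact_force: [1.3, 0.2, -0.5]
gripper_width: 0.0499
gripper_force: 0.0
t 4.83 p [0.5593 0.2094 0.2605] yaw 171.3 tilt 0.25 w 0.05 F [-0.5 -0.1 -0.3] gf 0.0 j6 -1.15
 row [-0.0078  0.0928  0.0007] [0.0044 0.0019 1.559 ] n 9
[513.30191066 230.9303001 ]
```

```bash
python3 -m inch '[[0.06,-0.008,0.093,0,0,0,0.18],[0.06,-0.008,0.093,0,0,0,0.36],[0.06,-0.008,0.093,0,0,0,0.54],[0.06,-0.008,0.093,0,0,0,0.72],[0.06,-0.008,0.093,0,0,0,0.9],[0.06,-0.008,0.093,0,0,0,1.08],[0.06,-0.008,0.093,0,0,0,1.26],[0.06,-0.008,0.093,0,0,0,1.44],[0.06,-0.008,0.093,0,0,0,1.56],[0.06,-0.008,0.093,0,0,0,1.56],[0.06,-0.008,0.093,0,0,0,1.56]]'
python3 -c "
from h import *
s=snap('wrist','w3.png');st()
print(proj(s,[.581,.345,.147]),proj(s,[.581,.345,.111]))"
```

```text
t: 6.2
ee_pos: [0.5798, 0.2998, 0.2569]
orientation: [[0.138, 0.99, -0.002], [0.99, -0.138, -0.001], [-0.001, -0.002, -1.0]]
contact_force: [-0.5, -0.2, -0.5]
gripper_width: 0.0599
gripper_force: 0.0
t 6.25 p [0.5799 0.2998 0.2573] yaw 82.0 tilt 0.08 w 0.0603 F [-0.4 -0.1  0.5] gf 0.0 j6 0.53
[310.26400552 170.98565171] [311.38875489 164.18549281]
```

View pics/w3.png

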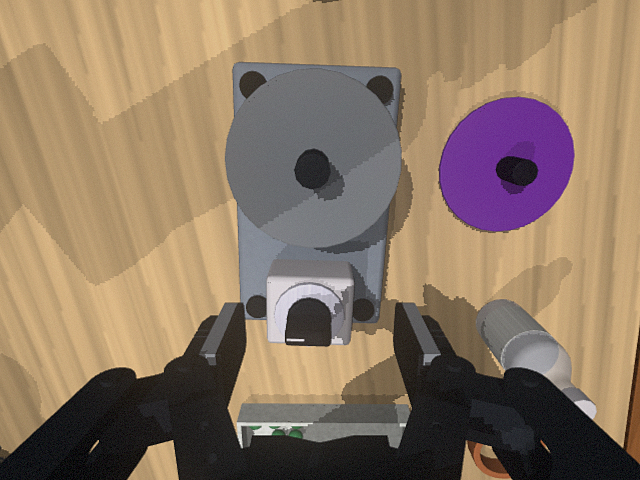

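Handle top is at about (313,167) and the cover disc centre at about (313.5,158). The knob's bar now lies across the box, at off.

```bash
python3 -c "
from h import *
s=snap('wrist')
print(onz(s,313,167,.147),onz(s,313.5,158,.111))
B=[onz(s,u,v,.035) for u,v in((233,63),(401,68),(378,321),(241,319))];print(np.array(B).round(4))
to([.5835,.3435,.150],down(80)); 
"
```

```text
[0.58331107 0.34732496 0.147     ] [0.58339103 0.34928088 0.111     ]
[[0.5238 0.4311 0.035 ]
 [0.6674 0.407  0.035 ]
 [0.6249 0.1624 0.035 ]
 [0.4803 0.185  0.035 ]]
 row [ 0.0437 -0.0025  0.1076] [-0.0007  0.0005  0.0355] n 2
```

```bash
python3 -c "
from h import *
to([.5832,.348,.117],down(82)); "

```

```text
row [ 0.0482 -0.0034  0.1406] [-0.0007  0.0005  0.0006] n 3
```

```bash
python3 -m inch '[[0.06,0.048,-0.0035,0.03,0,0,0],[0.06,0.048,-0.0035,0.07,0,0,0],[0.06,0.048,-0.0035,0.11,0,0,0],[0.06,0.048,-0.0035,0.14,0,0,0],[0.06,0.048,-0.0035,0.14,0,0,0],[0,0.048,-0.0035,0.14,0,0,0],[0,0.048,-0.0035,0.14,0,0,0],[0,0.048,-0.0035,0.14,0,0,0],[0,0.048,-0.0035,0.14,0,0,0]]'
python3 -m inch '[[0,0,0,-0.02,0,0,0],[0,0,0,-0.06,0,0,0],[0,0,0,-0.10,0,0,0],[0,0,0,-0.12,0,0,0],[0,0,0,-0.12,0,0,0]]'
python3 -c "
from h import *
st();to([.614,-.2345,.24],down(5)); "
```

```text
t: 7.42
ee_pos: [0.5849, 0.3487, 0.1212]
orientation: [[0.139, 0.99, 0.004], [0.99, -0.139, 0.002], [0.003, 0.004, -1.0]]
contact_force: [0.2, 0.1, 6.0]
gripper_width: 0.0228
gripper_force: 59.2
t: 8.05
ee_pos: [0.5842, 0.3484, 0.2407]
orientation: [[0.139, 0.99, 0.003], [0.99, -0.139, 0.002], [0.002, 0.003, -1.0]]
contact_force: [0.1, -0.0, -1.3]
gripper_width: 0.0223
gripper_force: 59.0
t 8.05 p [0.5842 0.3484 0.2407] yaw 82.0 tilt 0.22 w 0.0223 F [ 0.1 -0.  -1.3] gf 58.97439658641815 j6 0.6
 row [-5.730e-01  1.108e-01 -2.000e-04] [ 1.3000e-03 -3.9000e-03  1.3436e+00] n 10
```

```bash
python3 -m inch '[[0,-0.57,0.16,-0.05,0,0,0.1],[0,-0.57,0.16,-0.05,0,0,0.22],[0,-0.57,0.16,-0.05,0,0,0.36],[0,-0.57,0.16,-0.05,0,0,0.52],[0,-0.57,0.16,-0.05,0,0,0.68],[0,-0.57,0.16,-0.05,0,0,0.84],[0,-0.57,0.16,-0.05,0,0,1.0],[0,-0.57,0.16,-0.05,0,0,1.16],[0,-0.57,0.16,-0.05,0,0,1.34],[0,-0.57,0.16,-0.05,0,0,1.34],[0,-0.57,0.16,-0.05,0,0,1.34],[0,-0.57,0.16,-0.05,0,0,1.34]]'
python3 - <<'E'
from h import *
st();s=snap('wrist','w4.png')
im=np.asarray(s['image']);h=cv2.cvtColor(im,cv2.COLOR_RGB2HSV)
m=cv2.inRange(h,(3,90,15),(18,255,110))
cs,_=cv2.findContours(m,cv2.RETR_EXTERNAL,cv2.CHAIN_APPROX_NONE);c=max(cs,key=cv2.contourArea)
print(cv2.boundingRect(c),proj(s,[.614,-.2345,.01]))
for z in(.01,.02):
    P=np.array([onz(s,*p[0],z)[:2]*1000 for p in c],np.float32);print(z,cv2.fitEllipse(P))
to([.614,-.2345,.24],down(5))
E
```

```text
t: 9.55
ee_pos: [0.6617, -0.2379, 0.286]
orientation: [[0.996, 0.091, -0.003], [0.091, -0.996, 0.002], [-0.003, -0.002, -1.0]]
contact_force: [-0.7, -0.2, -1.5]
gripper_width: 0.022
gripper_force: 59.0
t 9.55 p [ 0.6617 -0.2379  0.286 ] yaw 5.2 tilt 0.21 w 0.022 F [-0.7 -0.2 -1.5] gf 59.04742419719696 j6 1.06
(0, 2, 50, 75) [312.70451434 232.85844967]
0.01 ((789.741943359375, 67.38603210449219), (40.528724670410156, 75.81937408447266), 58.1408576965332)
0.02 ((788.6029052734375, 60.248294830322266), (39.5587272644043, 74.0047378540039), 58.140865325927734)
 row [-0.0473 -0.0073  0.0467] [-0.0017  0.0023  0.0045] n 2
```

View pics/w4.png

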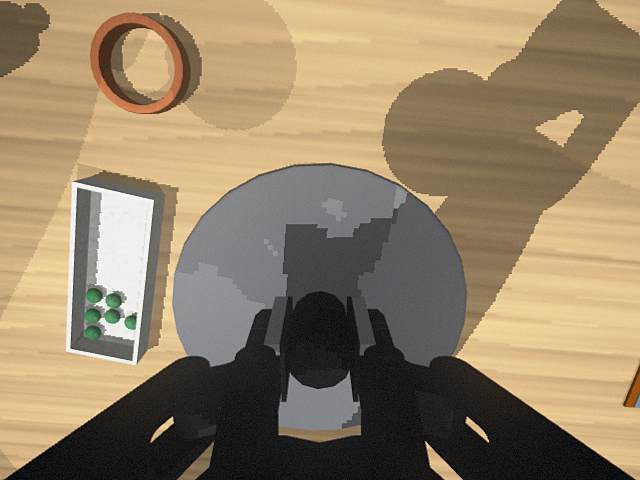

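Went too far ahead, so the cap hides the ring. Backing off to see it.

```bash
python3 -m inch '[[0,-0.06,0,0,0,0,0],[0,-0.12,0,0,0,0,0],[0,-0.18,0,0,0,0,0],[0,-0.18,0,0,0,0,0],[0,-0.18,0,0,0,0,0]]'
python3 - <<'E'
from h import *
st();s=snap('wrist','w5.png')
im=np.asarray(s['image']);h=cv2.cvtColor(im,cv2.COLOR_RGB2HSV)
m=cv2.inRange(h,(3,90,15),(18,255,80))
cs,_=cv2.findContours(m,cv2.RETR_EXTERNAL,cv2.CHAIN_APPROX_NONE)
for c in sorted(cs,key=cv2.contourArea)[-3:]:
  print(cv2.boundingRect(c),proj(s,[.614,-.2345,.01]))
  if len(c)>20:
   for z in(.01,.02):
    P=np.array([onz(s,*p[0],z)[:2]*1000 for p in c],np.float32);print(z,cv2.fitEllipse(P))
to([.614,-.2345,.24],down(5))
E
```

```text
t: 10.22
ee_pos: [0.4834, -0.2542, 0.2886]
orientation: [[0.996, 0.092, 0.001], [0.092, -0.996, -0.0], [0.001, 0.0, -1.0]]
contact_force: [0.1, 0.5, -0.9]
gripper_width: 0.0224
gripper_force: 59.1
t 10.22 p [ 0.4834 -0.2542  0.2886] yaw 5.3 tilt 0.07 w 0.0224 F [ 0.1  0.5 -0.9] gf 59.08220708370209 j6 0.9
(138, 389, 2, 3) [311.14872915  61.54021277]
(488, 398, 4, 3) [311.14872915  61.54021277]
(254, 0, 115, 108) [311.14872915  61.54021277]
0.01 ((613.50634765625, -234.5619354248047), (110.81424713134766, 112.46630096435547), 5.958828926086426)
0.02 ((612.311279296875, -234.85073852539062), (108.18058776855469, 109.79338836669922), 5.958887577056885)
 row [ 0.1313 -0.0078  0.0488] [ 0.0004 -0.001   0.0051] n 3
```

View pics/w5.png

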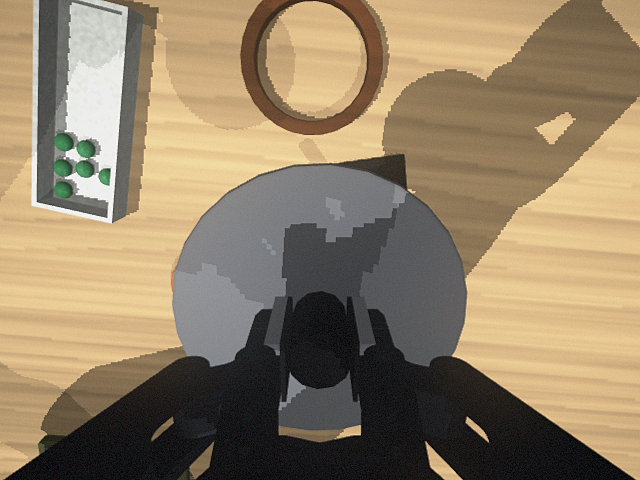

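The ring is at (311,62) px, so the stand centre is (0.6133, −0.2347) with a 111 mm hole as specified. There are 6 nuggets in the tray.

```bash
python3 -m inch '[[0,0.06,-0.004,0.02,0,0,0],[0,0.12,-0.007,0.06,0,0,0],[0,0.1305,-0.007,0.12,0,0,0],[0,0.1305,-0.007,0.17,0,0,0],[0,0.1305,-0.007,0.21,0,0,0],[0,0.1305,-0.007,0.235,0,0,0],[0,0.1305,-0.007,0.252,0,0,0],[0,0.1305,-0.007,0.252,0,0,0]]'
python3 -c "
from h import *
st()"
```

```text
t: 11.28
ee_pos: [0.614, -0.2359, 0.0364]
orientation: [[0.996, 0.092, 0.001], [0.092, -0.996, -0.0], [0.001, 0.0, -1.0]]
contact_force: [-0.2, -0.0, -1.7]
gripper_width: 0.0224
gripper_force: 61.6
t 11.28 p [ 0.614  -0.2359  0.0364] yaw 5.3 tilt 0.05 w 0.0224 F [-0.2 -0.  -1.7] gf 61.6424024105072 j6 1.03
```

```bash
python3 -m inch '[[0,0,0,0.002,0,0,0],[0.03,0,0,0.002,0,0,0],[0.055,0,0,0.002,0,0,0],[0.055,0,0,0.002,0,0,0],[0.055,0,0,-0.05,0,0,0],[0.055,0,0,-0.11,0,0,0],[0.055,-0.06,0,-0.17,0,0,0],[0.055,-0.12,0,-0.2,0,0,0],[0.055,-0.18,0,-0.2,0,0,0],[0.055,-0.18,0,-0.2,0,0,0]]'
python3 -c "
from h import *
st();s=snap('wrist','w6.png')
print(proj(s,[.481,-.277,.104]),proj(s,[.613,-.235,.03]))
a=snap('scene','a6.png');b=snap('side','b6.png')"
```

```text
t: 12.52
ee_pos: [0.4311, -0.2529, 0.2377]
orientation: [[0.996, 0.089, 0.002], [0.089, -0.996, -0.002], [0.002, 0.002, -1.0]]
contact_force: [0.5, -0.1, 0.3]
gripper_width: 0.055
gripper_force: 0.0
t 12.53 p [ 0.4311 -0.2529  0.2377] yaw 5.1 tilt 0.15 w 0.055 F [ 0.5 -0.1  0.3] gf 0.0 j6 0.84
[358.76058328 164.37540981] [316.22757164 -21.73189518]
```

View pics/w6.png

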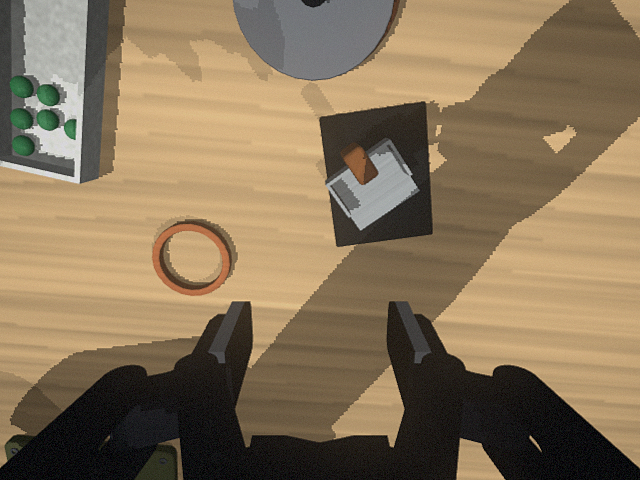

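The cap sits in the ring at the top edge. The scoop's grip is at (360,163), its lip corners at (363,231) and (418,187).

```bash
python3 - <<'E'
from h import *
s=snap('wrist');im=np.asarray(s['image'])
L=[onz(s,u,v,.006) for u,v in((363,231),(418,187))];L=np.array(L);print(L.round(4),np.linalg.norm(L[1]-L[0]))
d=L[1]-L[0];print('yaw lip',np.degrees(np.arctan2(d[1],d[0]))+90)
C=[onz(s,u,v,.004) for u,v in((319,116),(424,101),(433,235),(338,246))];print('mat',np.array(C).round(3),np.mean(C,0))
W=[onz(s,u,v,.030) for u,v in((325,181),(388,138))];print('back wall top outer?',np.array(W).round(4))
cv2.imwrite('pics/sc.png',cv2.resize(cv2.cvtColor(im,cv2.COLOR_RGB2BGR)[95:255,310:440],None,fx=4.5,fy=3.7,interpolation=cv2.INTER_CUBIC)) if 0 else None
c=cv2.cvtColor(im,cv2.COLOR_RGB2BGR)[95:255,310:440];cv2.imwrite('pics/sc.png',cv2.resize(c,None,fx=3.7,fy=3.7,interpolation=cv2.INTER_CUBIC))
b=cv2.imread('pics/b6.png')[330:430,340:455];cv2.imwrite('pics/sc.png',np.hstack([cv2.resize(c,(480,590)),cv2.resize(b,(310,270),interpolation=cv2.INTER_CUBIC).repeat(1,0) if 0 else np.vstack([cv2.resize(b,(310,270),interpolation=cv2.INTER_CUBIC),np.zeros((320,310,3),np.uint8)])]))
E
```

```text
[[ 0.4065 -0.3002  0.006 ]
 [ 0.4557 -0.3481  0.006 ]] 0.06866508744123913
yaw lip 45.73768528766678
mat [[ 0.513 -0.246  0.004]
 [ 0.534 -0.341  0.004]
 [ 0.408 -0.372  0.004]
 [ 0.388 -0.277  0.004]] [ 0.46069029 -0.30896613  0.004     ]
back wall top outer? [[ 0.4573 -0.2564  0.03  ]
 [ 0.4998 -0.308   0.03  ]]
```

View pics/sc.png

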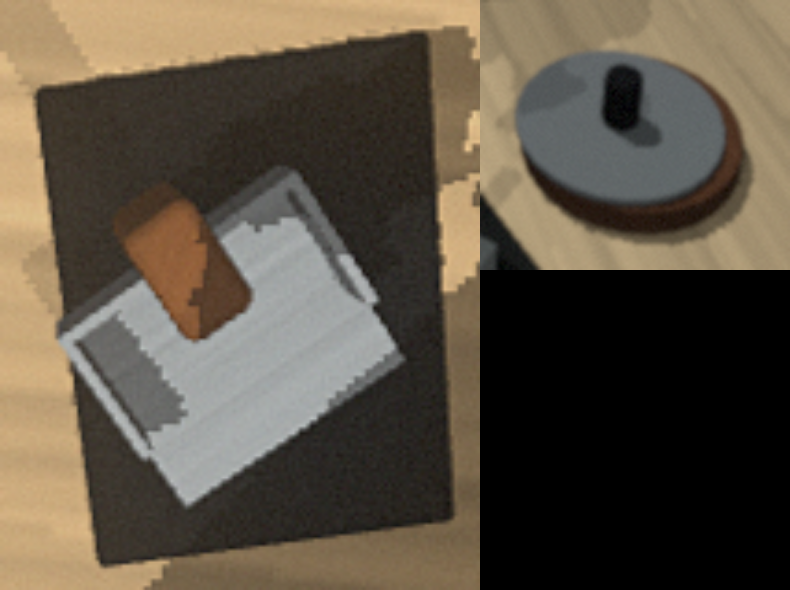

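```bash
python3 - <<'E'
from h import *
s=snap('wrist')
f=lambda p,z:onz(s,310+p[0]/3.69,95+p[1]/3.69,z)
a=lambda p,q,z:np.degrees(np.arctan2(*(f(p,z)-f(q,z))[1::-1]))
print('lip',f((187,507),.006),f((403,355),.006),a((403,355),(187,507),.006)+90)
print('back',f((62,338),.03),f((290,168),.03),a((290,168),(62,338),.03)+90)
print('side',a((62,338),(148,458),.03),a((290,168),(378,300),.03))
print('grip',f((190,270),.104), a((125,238),(193,340),.104),a((200,205),(250,298),.104))
E
```

```text
lip [ 0.40538712 -0.2977142   0.006     ] [ 0.45224804 -0.34956904  0.006     ] 42.103936014217034
back [ 0.45283078 -0.25825242  0.03      ] [ 0.49819987 -0.30843354  0.03      ] 42.116953913183295
side 40.85110393610531 41.77196999995367
grip [ 0.48087762 -0.27870837  0.104     ] 40.03187396878462 35.52991401370974
```

```bash
python3 -c "
from h import *
to([.4805,-.278,.063],down(42))"
```

```text
row [0.0443 0.0296 0.1733] [ 2.000e-04 -4.000e-04 -6.422e-01] n 4
```

```bash
python3 -m inch '[[0.055,0.044,0.0295,0,0,0,-0.18],[0.055,0.044,0.0295,0.02,0,0,-0.36],[0.055,0.044,0.0295,0.05,0,0,-0.54],[0.055,0.044,0.0295,0.08,0,0,-0.642],[0.055,0.044,0.0295,0.12,0,0,-0.642],[0.055,0.044,0.0295,0.155,0,0,-0.642],[0.055,0.044,0.0295,0.173,0,0,-0.642],[0.055,0.044,0.0295,0.173,0,0,-0.642],[0,0.044,0.0295,0.173,0,0,-0.642],[0,0.044,0.0295,0.173,0,0,-0.642],[0,0.044,0.0295,0.173,0,0,-0.642],[0,0.044,0.0295,0.173,0,0,-0.642]]'
python3 -c "
from h import *
st();s=snap('wrist','w7.png')"
```

```text
t: 14.28
ee_pos: [0.4805, -0.2785, 0.0649]
orientation: [[0.743, 0.669, 0.002], [0.669, -0.743, -0.001], [0.001, 0.002, -1.0]]
contact_force: [-0.7, 1.8, 6.8]
gripper_width: 0.0154
gripper_force: 62.5
t 14.28 p [ 0.4805 -0.2785  0.0649] yaw 42.0 tilt 0.14 w 0.0154 F [-0.7  1.8  6.8] gf 62.52868294715881 j6 0.22
```

View pics/w7.png

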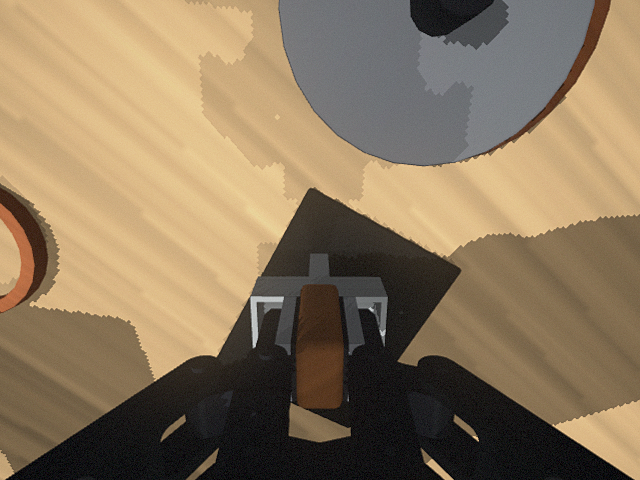

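```bash
python3 -m inch '[[0,0,0,-0.03,0,0,0],[0,0,0,-0.08,0,0,0],[0,0,0,-0.14,0,0,0],[0,0,0,-0.2,0,0,0],[0,0,0,-0.2,0,0,0]]'
python3 -c "
from h import *
st();to([.42,.012,.265],down(-9.7))"
```

```text
t: 14.95
ee_pos: [0.482, -0.2797, 0.2703]
orientation: [[0.743, 0.669, 0.01], [0.669, -0.743, -0.007], [0.003, 0.012, -1.0]]
contact_force: [0.1, -0.7, -2.7]
gripper_width: 0.0151
gripper_force: 61.4
t 14.95 p [ 0.482  -0.2797  0.2703] yaw 42.0 tilt 0.71 w 0.0151 F [ 0.1 -0.7 -2.7] gf 61.35770916938782 j6 0.22
 row [ 0.1491 -0.2583  0.0026] [ 0.0101 -0.0078  0.902 ] n 5
```

```bash
python3 -m inch '[[0,0.149,-0.258,0.002,0,0,0.18],[0,0.149,-0.258,0.002,0,0,0.36],[0,0.149,-0.258,0.002,0,0,0.54],[0,0.149,-0.258,0.002,0,0,0.72],[0,0.149,-0.258,0.002,0,0,0.9],[0,0.149,-0.258,0.002,0,0,0.902],[0,0.149,-0.258,0.002,0,0,0.902],[0,0.149,-0.258,0.002,0,0,0.902]]'
python3 -c "
from h import *
st();s=snap('wrist','w8.png')
t=[.546,-.0095,.032];x=np.array([np.cos(np.radians(-9.7)),np.sin(np.radians(-9.7)),0]);y=np.array([-x[1],x[0],0])
print([proj(s,t+i*.105*x+j*.042*y).round(0) for i in(-1,1) for j in(-1,1)])"
```

```text
t: 15.95
ee_pos: [0.4175, 0.013, 0.2602]
orientation: [[0.986, -0.168, -0.002], [-0.168, -0.986, -0.0], [-0.002, 0.0, -1.0]]
contact_force: [-0.5, -0.3, -2.3]
gripper_width: 0.0157
gripper_force: 61.6
t 15.95 p [0.4175 0.013  0.2602] yaw -9.7 tilt 0.09 w 0.0157 F [-0.5 -0.3 -2.3] gf 61.625651121139526 j6 1.64
[array([363., 175.]), array([276., 175.]), array([373., -92.]), array([266., -92.])]
```

View pics/w8.png

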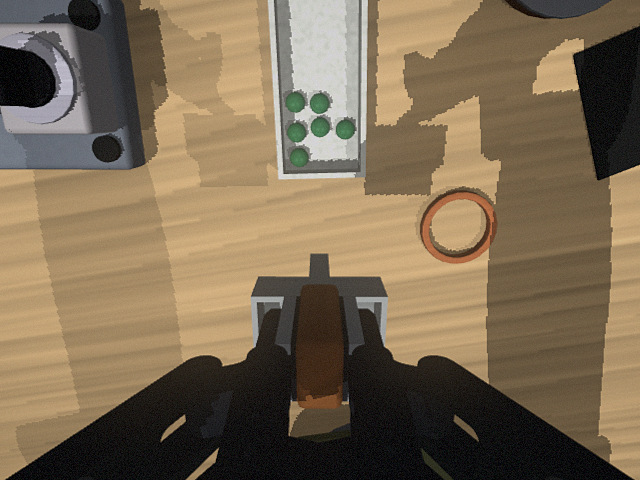

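```bash
python3 - <<'E'
from h import *
s=snap('wrist');im=np.asarray(s['image']);h=cv2.cvtColor(im,cv2.COLOR_RGB2HSV)
m=(h[...,1]<45)&(h[...,2]>60)
T=np.array([.4175,.013]);x=np.array([np.cos(np.radians(-9.7)),np.sin(np.radians(-9.7))]);y=np.array([x[1],-x[0]])
rows=[]
for v in range(3,172,8):
    u=np.where(m[v,255:395])[0]+255; rows.append((v,u.min()-.5,u.max()+.5))
    if v%40==3: print(rows[-1])
for k in(1,2):
    P=np.array([onz(s,q[k],q[0],.032)[:2]-T for q in rows]);a=np.c_[P@x,P@y];c=np.polyfit(a[:,0],a[:,1],1)
    print('edge',k,'slope deg',np.degrees(np.arctan(c[0])),'y at x=.08,.25',np.polyval(c,[.03,.128,.25]).round(4),np.abs(a[:,1]-np.polyval(c,a[:,0])).max().round(4),a[:,0].min(),a[:,0].max())
e=onz(s,323,178.5,.032)[:2]-T;print('end',e@x,e@y)
# scoop back wall edges (z = TCP-.061+.026)
zb=.2602-.061+.026
for u,v in((251,285),(388,285)):
    p=onz(s,u,v,zb)[:2]-T;print('wall',p@x,p@y)
E
```

```text
(3, np.float64(267.5), np.float64(367.5))
(43, np.float64(269.5), np.float64(366.5))
(83, np.float64(272.5), np.float64(366.5))
(123, np.float64(274.5), np.float64(365.5))
(163, np.float64(276.5), np.float64(365.5))
edge 1 slope deg -1.3739031730837135 y at x=.08,.25 [-0.0399 -0.0423 -0.0452] 0.0004 0.02983524387308414 0.17041714637049601
edge 2 slope deg -1.402773766997278 y at x=.08,.25 [0.0441 0.0417 0.0387] 0.0006 0.029747077276438563 0.17036171063958475
end 0.02262447988061124 0.0038641359817791847
wall -0.0006152828148634681 -0.034322102581888704
wall -0.0007118807162443569 0.034639813123243664
```

```bash
python3 -m inch '[[0,0.05,0,0,0,0,-0.02],[0,0.09,0,0,0,0,-0.02],[0,0.09,0,0,0,0,-0.02],[0,0.09,0,0,0,0,-0.02]]'
cat > edges.py <<'E'
from h import *
st();s=snap('wrist','w9.png');im=np.asarray(s['image']);h=cv2.cvtColor(im,cv2.COLOR_RGB2HSV)
m=(h[...,1]<45)&(h[...,2]>60)
q=r.read_state();T=np.array(q['ee_pos'])[:2];R=np.array(q['orientation']);x=R[:2,0];y=R[:2,1]
rows=[]
for v in range(30,230,8):
    u=np.where(m[v,240:410])[0]+240
    if len(u)>30: rows.append((v,u.min()-.5,u.max()+.5))
print(rows[::4])
for k in(1,2):
    P=np.array([onz(s,q[k],q[0],.032)[:2]-T for q in rows]);a=np.c_[P@x,P@y];c=np.polyfit(a[:,0],a[:,1],1)
    c=np.polyfit(*a[np.abs(a[:,1]-np.polyval(c,a[:,0]))<.002].T,1)
    print('edge',k,'slope deg',np.degrees(np.arctan(c[0])),np.polyval(c,[0,.05,.1]).round(4),np.abs(a[:,1]-np.polyval(c,a[:,0])).max().round(4),a[:,0].min(),a[:,0].max())
E
python3 edges.py
```

```text
t: 16.55
ee_pos: [0.5062, -0.0022, 0.2608]
orientation: [[0.989, -0.15, -0.002], [-0.15, -0.989, 0.0], [-0.002, 0.0, -1.0]]
contact_force: [-0.2, 1.0, -2.5]
gripper_width: 0.0154
gripper_force: 61.6
t 16.55 p [ 0.5062 -0.0022  0.2608] yaw -8.6 tilt 0.09 w 0.0154 F [-0.2  1.  -2.5] gf 61.579649448394775 j6 1.61
[(46, np.float64(270.5), np.float64(367.5)), (78, np.float64(271.5), np.float64(366.5)), (110, np.float64(273.5), np.float64(365.5)), (142, np.float64(274.5), np.float64(364.5)), (174, np.float64(275.5), np.float64(363.5)), (206, np.float64(277.5), np.float64(362.5))]
edge 1 slope deg -0.33538221576611105 [-0.0413 -0.0416 -0.0419] 0.0004 -0.02077129745320391 0.13769685112462526
edge 2 slope deg -0.3968010965635712 [0.0428 0.0424 0.0421] 0.0005 -0.0208509841326894 0.1376469505466635
```

View pics/w9.png

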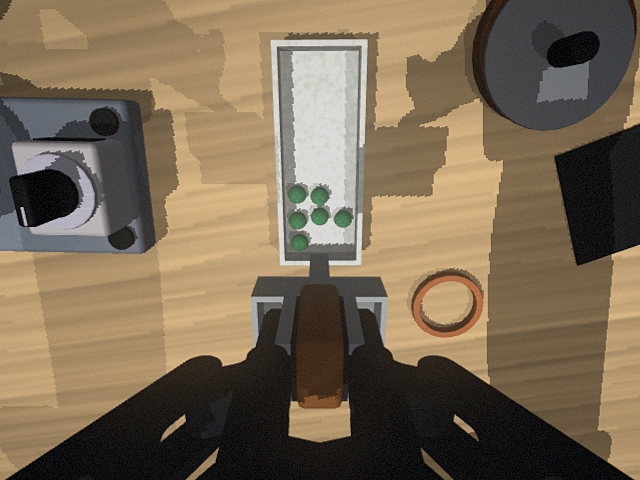

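```bash
python3 - <<'E'
from h import *
s=snap('wrist');q=r.read_state();T=q['ee_pos'];yaw=-8.25
x=np.array([np.cos(np.radians(yaw)),np.sin(np.radians(yaw)),0]);R=np.array(q['orientation'])
ends=[onz(s,319,v,.032) for v in(40,265)];e=[(p-T)@R[:,0] for p in ends];print('ends along tool x',e)
mid=(e[0]+e[1])/2; c=T+R[:,0]*mid+R[:,1]*(.00075-.0065*mid);c[2]=0;print('tray centre',c)
to(np.r_[(c+.080*x)[:2],.12],down(yaw))
E
```

```text
ends along tool x [np.float64(0.1425331244567418), np.float64(-0.0668606065582051)]
tray centre [ 0.54322681 -0.00801342  0.        ]
 row [1.179e-01 1.000e-04 1.412e-01] [-0.      0.0003 -0.0056] n 3
```

```bash
python3 -m inch '[[0,0.06,0,0,0,0,-0.0056],[0,0.118,0,0,0,0,-0.0056],[0,0.118,0,0.05,0,0,-0.0056],[0,0.118,0,0.10,0,0,-0.0056],[0,0.118,0,0.14,0,0,-0.0056],[0,0.118,0,0.14,0,0,-0.0056],[0,0.118,0,0.14,0,0,-0.0056]]'
python3 -c "
from h import *
st();a=snap('scene','a10.png');b=snap('side','b10.png')
A=cv2.imread('pics/a10.png')[215:335,215:335];B=cv2.imread('pics/b10.png')[255:345,250:390]
cv2.imwrite('pics/c10.png',np.hstack([cv2.resize(A,(400,400),interpolation=2),cv2.resize(B,(400,400),interpolation=2)]))
to([.6224,-.0195,.075],down(-8.25))"
```

```text
t: 17.52
ee_pos: [0.6242, -0.0193, 0.1238]
orientation: [[0.99, -0.143, 0.003], [-0.143, -0.99, -0.0], [0.003, -0.0, -1.0]]
contact_force: [-0.0, 0.2, -1.7]
gripper_width: 0.0152
gripper_force: 61.4
t 17.52 p [ 0.6242 -0.0193  0.1238] yaw -8.2 tilt 0.19 w 0.0152 F [-0.   0.2 -1.7] gf 61.40434741973877 j6 1.6
 row [-0.0029  0.0005  0.0499] [-0.0001 -0.0055  0.0004] n 1
```

View pics/c10.png

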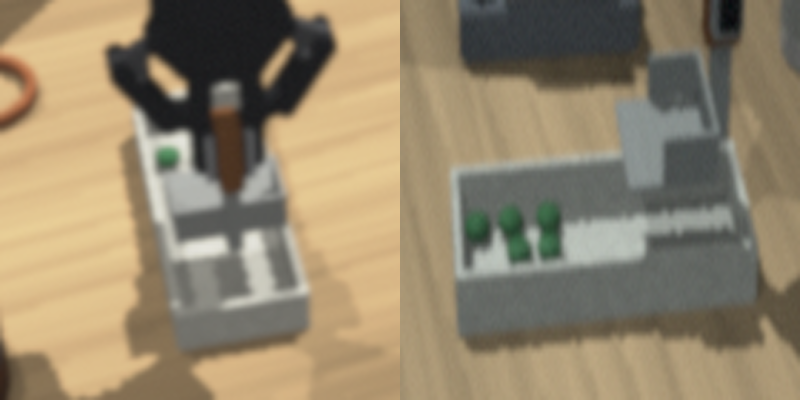

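I have now used up the picture views (one over), so from here I work from numbers only. The scoop is lined up over the clear end of the tray.

```bash
python3 -m inch '[[0,-0.002,0.0005,0.015,0,0,0],[0,-0.002,0.0005,0.03,0,0,0],[0,-0.002,0.0005,0.043,0,0,0],[0,-0.002,0.0005,0.048,0,0,0],[0,-0.002,0.0005,0.048,0,0,0]]'
python3 -c "
from h import *
st()"
```

```text
t: 18.25
ee_pos: [0.6207, -0.0194, 0.0724]
orientation: [[0.99, -0.143, -0.002], [-0.143, -0.99, 0.0], [-0.002, 0.0, -1.0]]
contact_force: [0.6, 0.0, -2.3]
gripper_width: 0.0155
gripper_force: 61.5
t 18.25 p [ 0.6207 -0.0194  0.0724] yaw -8.2 tilt 0.09 w 0.0155 F [ 0.6  0.  -2.3] gf 61.53310418128967 j6 1.6
```

```bash
python3 -m inch '[[0,0,0,0.003,0,0,0],[0,0,0,0.005,0,0,0],[0,0,0,0.005,0,0,0]]'
python3 -m inch '[[0,0,0,0.001,0,0,0],[0,0,0,0.002,0,0,0],[0,0,0,0.002,0,0,0]]'

```

```text
t: 18.62
ee_pos: [0.6212, -0.0194, 0.0684]
orientation: [[0.99, -0.143, 0.0], [-0.143, -0.99, -0.0], [0.0, 0.0, -1.0]]
contact_force: [0.1, 0.3, -1.4]
gripper_width: 0.015
gripper_force: 61.5
t: 19.0
ee_pos: [0.6213, -0.0195, 0.0664]
orientation: [[0.99, -0.143, 0.0], [-0.143, -0.99, -0.0], [0.0, 0.0, -1.0]]
contact_force: [-0.1, -0.1, -1.8]
gripper_width: 0.0153
gripper_force: 61.8
```

```bash
python3 -m inch '[[0,0,0,0.001,0,0.01,0],[0,0,0,0.002,0,0.017,0],[0,0,0,0.002,0,0.017,0]]'
python3 -m inch '[[0,0,0,0.001,0,0,0],[0,0,0,0.0015,0,0,0],[0,0,0,0.0015,0,0,0]]'

```

```text
t: 19.38
ee_pos: [0.6219, -0.0194, 0.0663]
orientation: [[0.99, -0.143, 0.018], [-0.143, -0.99, -0.003], [0.018, -0.0, -1.0]]
contact_force: [-2.1, -0.0, 5.3]
gripper_width: 0.0154
gripper_force: 62.9
t: 19.75
ee_pos: [0.6222, -0.0195, 0.066]
orientation: [[0.99, -0.143, 0.019], [-0.143, -0.99, -0.003], [0.019, -0.0, -1.0]]
contact_force: [-3.5, 0.2, 10.8]
gripper_width: 0.0156
gripper_force: 63.6
```

```bash
python3 -m inch '[[0,-0.006,0,-0.0005,0,0,0],[0,-0.013,0,-0.0007,0,0,0],[0,-0.021,0,-0.0009,0,0,0],[0,-0.029,0,-0.001,0,0,0],[0,-0.037,0,-0.0011,0,0,0],[0,-0.045,0,-0.0013,0,0,0],[0,-0.053,0,-0.0015,0,0,0],[0,-0.060,0,-0.0016,0,0,0],[0,-0.067,0,-0.0017,0,0,0],[0,-0.073,0,-0.0018,0,0,0],[0,-0.079,0,-0.002,0,0,0],[0,-0.079,0,-0.002,0,0,0]]'
cat > nug.py <<'E'
from h import *
st();q=r.read_state();c=np.array([.5432,-.0080]);a=np.radians(-8.25);x=np.array([np.cos(a),np.sin(a)]);y=np.array([-x[1],x[0]])
p=np.array(q['ee_pos'])[:2]-c;print('tcp local',p@x,p@y)
for n,zz in(('side',.013),('scene',.013),('wrist',.013)):
    s=snap(n);h=cv2.cvtColor(np.asarray(s['image']),cv2.COLOR_RGB2HSV)
    m=cv2.inRange(h,(50,70,20),(90,255,200));N,_,S,C=cv2.connectedComponentsWithStats(m)
    for i in range(1,N):
        if S[i,4]>8:
            w=onz(s,*C[i],zz)[:2]-c
            if abs(w@x)<.2 and abs(w@y)<.1: print(n,C[i].round(0),S[i,4],'loc',(w@x).round(3),(w@y).round(3))
E
python3 nug.py
```

```text
t: 21.25
ee_pos: [0.546, -0.0085, 0.0666]
orientation: [[0.989, -0.143, 0.025], [-0.143, -0.99, -0.003], [0.025, -0.0, -1.0]]
contact_force: [3.3, 0.3, 6.0]
gripper_width: 0.0155
gripper_force: 62.8
t 21.25 p [ 0.546  -0.0085  0.0666] yaw -8.2 tilt 1.44 w 0.0155 F [3.3 0.3 6. ] gf 62.774988412857056 j6 1.6
tcp local 0.0028238601304447007 -0.0001271396278683078
side [282. 307.] 214 loc -0.078 0.014
scene [265. 258.] 18 loc -0.07 -0.022
wrist [292. 413.] 136 loc -0.09 0.017
wrist [318. 413.] 223 loc -0.09 0.0
```

```bash
python3 -m inch '[[0,-0.004,0,-0.0001,0,0,0],[0,-0.008,0,-0.0002,0,0,0],[0,-0.012,0,-0.0003,0,0,0],[0,-0.016,0,-0.0004,0,0,0],[0,-0.020,0,-0.0005,0,0,0],[0,-0.023,0,-0.0006,0,0,0],[0,-0.026,0,-0.0006,0,0,0],[0,-0.029,0,-0.0007,0,0,0],[0,-0.031,0,-0.0008,0,0,0],[0,-0.031,0,-0.0008,0,0,0]]'
python3 nug.py
```

```text
t: 22.65
ee_pos: [0.5159, -0.0042, 0.0668]
orientation: [[0.989, -0.143, 0.026], [-0.143, -0.99, -0.004], [0.027, -0.0, -1.0]]
contact_force: [5.7, -1.6, 4.7]
gripper_width: 0.015
gripper_force: 62.6
t 22.65 p [ 0.5159 -0.0042  0.0668] yaw -8.2 tilt 1.52 w 0.015 F [ 5.7 -1.6  4.7] gf 62.61491417884827 j6 1.6
tcp local -0.027534182053550595 -0.00013261320895240926
side [280. 306.] 190 loc -0.08 0.018
scene [285. 254.] 38 loc -0.075 0.026
scene [263. 252.] 27 loc -0.093 -0.022
```

```bash
python3 -m inch '[[0,-0.002,0,0,0,0,0],[0,-0.002,0,0,0,0,0],[0,0.0005,0,0,0,-0.06,0],[0,0.0045,0,0,0,-0.12,0],[0,0.008,0,0,0,-0.18,0],[0,0.011,0,0,0,-0.24,0],[0,0.014,0,0,0,-0.3,0],[0,0.017,0,0,0,-0.37,0],[0,0.018,0,0,0,-0.37,0],[0,0.018,0,0,0,-0.37,0]]'
python3 nug.py
```

```text
t: 24.05
ee_pos: [0.53, -0.0063, 0.0638]
orientation: [[0.929, -0.143, -0.341], [-0.134, -0.99, 0.049], [-0.345, 0.0, -0.939]]
contact_force: [0.8, 0.6, -1.2]
gripper_width: 0.0151
gripper_force: 61.9
t 24.05 p [ 0.53   -0.0063  0.0638] yaw -8.2 tilt 20.16 w 0.0151 F [ 0.8  0.6 -1.2] gf 61.9006884098053 j6 1.59
tcp local -0.013351736796106475 -0.00018990472909253902
side [285. 297.] 30 loc -0.068 0.046
side [294. 303.] 77 loc -0.051 0.025
side [279. 310.] 32 loc -0.083 0.003
scene [267. 256.] 14 loc -0.076 -0.016
wrist [274. 306.] 96 loc -0.061 0.027
```

```bash
python3 -m inch '[[0,-0.010,0,-0.028,0,0,0],[0,-0.021,0,-0.056,0,0,0],[0,-0.031,0,-0.085,0,0,0],[0,-0.041,0,-0.113,0,0,0],[0,-0.052,0,-0.141,0,0,0],[0,-0.052,0,-0.141,0,0,0],[0,-0.052,0,-0.141,0,0,0]]'
python3 nug.py
```

```text
t: 25.08
ee_pos: [0.5291, -0.0062, 0.2127]
orientation: [[0.928, -0.143, -0.344], [-0.134, -0.99, 0.05], [-0.347, 0.0, -0.938]]
contact_force: [-0.4, -0.4, -3.3]
gripper_width: 0.0154
gripper_force: 61.7
t 25.07 p [ 0.5291 -0.0062  0.2127] yaw -8.2 tilt 20.33 w 0.0154 F [-0.4 -0.4 -3.3] gf 61.70119285583496 j6 1.6
tcp local -0.014189844857641612 -0.00019268779031482097
```

```bash
python3 - <<'E'
from h import *
for n in('side','scene','wrist'):
    s=snap(n,'x_'+n+'.png');h=cv2.cvtColor(np.asarray(s['image']),cv2.COLOR_RGB2HSV)
    m=cv2.inRange(h,(50,60,15),(90,255,200));N,_,S,C=cv2.connectedComponentsWithStats(m)
    print(n,[(C[i].round(0).tolist(),int(S[i,4])) for i in range(1,N) if S[i,4]>5])
    R=np.array(r.read_state()['orientation']);T=np.array(r.read_state()['ee_pos'])
    for lab,l in(('lip',(-.069,0,.061)),('pan c',(-.038,0,.058)),('back',(-.01,0,.05))): print(lab,proj(s,T+R@np.array(l)).round(0),end=' ')
    c=[.5432,-.008,.005];print('tray -x floor corner', [proj(s,np.array(c)+[i*.99*.1+j*.143*.037,-i*.143*.1+j*.99*.037,0]).round(0).tolist() for i,j in((-1,-1),(-1,1),(1,1),(1,-1))])
E
```

```text
side [([283.0, 234.0], 46), ([294.0, 238.0], 56), ([279.0, 245.0], 43)]
lip [269. 240.] pan c [285. 243.] back [300. 243.] tray -x floor corner [[272.0, 326.0], [270.0, 304.0], [364.0, 298.0], [372.0, 319.0]]
scene [([181.0, 32.0], 167), ([186.0, 64.0], 34), ([258.0, 196.0], 26), ([263.0, 204.0], 33), ([282.0, 203.0], 7)]
lip [267. 191.] pan c [270. 202.] back [272. 210.] tray -x floor corner [[257.0, 254.0], [288.0, 249.0], [305.0, 310.0], [270.0, 316.0]]
wrist [([631.0, 126.0], 6), ([630.0, 158.0], 7), ([619.0, 200.0], 6), ([614.0, 218.0], 8), ([275.0, 305.0], 100), ([360.0, 305.0], 48), ([391.0, 412.0], 6), ([433.0, 442.0], 6), ([315.0, 459.0], 6), ([393.0, 461.0], 6), ([97.0, 466.0], 8)]
lip [320. 368.] pan c [319. 327.] back [319. 289.] tray -x floor corner [[357.0, 211.0], [281.0, 211.0], [262.0, -43.0], [375.0, -43.0]]
```

All six greens are in the pan and the tray is clear. Next I work out the dump poses over the bowl.

```bash
cat > dump.py <<'E'
from h import *
import sys
def pose(yaw,tilt,L): # tilt>0 nose down deg ; L lip world
    R=down(yaw)@Ro.from_rotvec([0,np.radians(tilt),0]).as_matrix()
    return np.array(L)-R@np.array([-.069,0,.061]),R
def lip(yaw,off,z):
    a=np.radians(yaw);return np.array([.5832+off*np.cos(a),.348+off*np.sin(a),z])
E
python3 - <<'E'
from dump import *
b=snap('side');print('bottle',onz(b,397,266,0))
for yaw in(20,31):
  p,R=pose(yaw,-20,lip(yaw,.03,.215));print(p);to(p,R,yaw)
q=r.read_state();print(q['q'])
E
```

```text
bottle [0.77328721 0.12390921 0.        ]
[0.69192433 0.38757242 0.24872186]
20 row [ 0.0855 -0.413  -0.0692] [-0.1697  0.0053 -0.4625] n 7
[0.68237599 0.40759095 0.24872186]
31 row [ 0.0739 -0.4314 -0.0649] [-0.2359  0.0052 -0.6427] n 8
[-0.11778688  0.09273653  1.7435309   0.0089786   1.65965369  1.59581817]
```

```bash
python3 -m inch '[[0,0.002,-0.009,-0.010,-0.005,0,-0.013],[0,0.006,-0.026,-0.025,-0.014,0,-0.039],[0,0.012,-0.052,-0.040,-0.028,0.001,-0.077],[0,0.019,-0.086,-0.05,-0.047,0.001,-0.129],[0,0.026,-0.125,-0.055,-0.068,0.002,-0.186],[0,0.033,-0.168,-0.06,-0.092,0.002,-0.251],[0,0.041,-0.211,-0.062,-0.116,0.003,-0.315],[0,0.048,-0.255,-0.064,-0.139,0.003,-0.379],[0,0.055,-0.298,-0.065,-0.163,0.004,-0.444],[0,0.062,-0.341,-0.065,-0.186,0.004,-0.508],[0,0.067,-0.375,-0.065,-0.205,0.005,-0.559],[0,0.070,-0.40,-0.065,-0.22,0.005,-0.6]]'
python3 - <<'E'
from dump import *
st()
for z in (.19,.14):
  p,R=pose(31,-20,lip(31,.03,z));to(p,R)
E
```

```text
t: 26.92
ee_pos: [0.6746, 0.3797, 0.2509]
orientation: [[0.826, 0.478, -0.299], [0.45, -0.878, -0.163], [-0.341, 0.0, -0.94]]
contact_force: [-0.1, -0.3, -2.4]
gripper_width: 0.0153
gripper_force: 61.5
t 26.93 p [0.6746 0.3797 0.2509] yaw 28.6 tilt 19.93 w 0.0153 F [-0.1 -0.3 -2.4] gf 61.50717616081238 j6 1.52
 row [ 0.0282 -0.0208  0.0186] [-0.0142 -0.0012 -0.0397] n 1
 row [ 0.0453 -0.0208  0.0656] [-0.0142 -0.0012 -0.0397] n 2
```

```bash
python3 -m inch '[[0,0.006,-0.006,0.004,-0.004,0,-0.01],[0,0.018,-0.014,0.012,-0.01,0,-0.03],[0,0.028,-0.021,0.0186,-0.014,0,-0.04],[0,0.034,-0.021,0.034,-0.014,0,-0.04],[0,0.040,-0.021,0.050,-0.014,0,-0.04],[0,0.045,-0.021,0.064,-0.014,0,-0.04],[0,0.045,-0.021,0.0655,-0.014,0,-0.04],[0,0.045,-0.021,0.0655,-0.014,0,-0.04]]'
python3 - <<'E'
from dump import *
st();print(r.read_state()['q'].round(2))
R=np.array(r.read_state()['orientation']);T=np.array(r.read_state()['ee_pos']);print('lip',T+R@[-.069,0,.061])
for n in('side','scene','wrist'):
    s=snap(n,'y_'+n+'.png');h=cv2.cvtColor(np.asarray(s['image']),cv2.COLOR_RGB2HSV)
    m=cv2.inRange(h,(50,60,15),(90,255,200));N,_,S,C=cv2.connectedComponentsWithStats(m)
    print(n,[(C[i].round(0).tolist(),int(S[i,4])) for i in range(1,N) if S[i,4]>15],[proj(s,T+R@np.array(l)).round(0).tolist() for l in((-.069,0,.061),(-.038,0,.058))])
for t,z in((0,.125),(20,.118),(40,.115),(60,.115)):
  p,Q=pose(31,t,lip(31,.03,z));to(p,Q,t)
E
```

```text
t: 27.92
ee_pos: [0.6822, 0.4047, 0.1745]
orientation: [[0.808, 0.512, -0.293], [0.481, -0.859, -0.175], [-0.341, 0.0, -0.94]]
contact_force: [0.5, -0.2, -3.7]
gripper_width: 0.0152
gripper_force: 61.5
t 27.93 p [0.6822 0.4047 0.1745] yaw 30.8 tilt 19.93 w 0.0152 F [ 0.5 -0.2 -3.7] gf 61.48795008659363 j6 1.51
[ 0.48  0.69  1.04 -0.02  1.76  1.51]
lip [0.60865989 0.36086865 0.14068236]
side [([314.0, 178.0], 75)] [[306.0, 181.0], [314.0, 181.0]]
scene [([235.0, 31.0], 338), ([182.0, 40.0], 217), ([468.0, 219.0], 129), ([451.0, 220.0], 17)] [[447.0, 212.0], [459.0, 220.0]]
wrist [([275.0, 304.0], 120), ([362.0, 304.0], 87)] [[319.0, 367.0], [319.0, 326.0]]
0 row [-0.0182 -0.0022 -0.0045] [-3.000e-04  3.459e-01 -3.300e-03] n 2
20 row [-0.0462 -0.0021 -0.0081] [ 3.00e-04  6.95e-01 -3.40e-03] n 4
40 row [-0.0771 -0.002  -0.0046] [ 9.0000e-04  1.0441e+00 -3.4000e-03] n 6
60 row [-0.1069 -0.0019  0.007 ] [ 0.0015  1.3931 -0.0033] n 8
```

```bash
python3 -m inch '[[0,-0.009,-0.001,-0.003,0,0.17,0],[0,-0.0182,-0.002,-0.0045,0,0.346,0],[0,-0.031,-0.002,-0.003,0,0.52,0],[0,-0.0435,-0.002,-0.0006,0,0.695,0],[0,-0.0435,-0.002,-0.0006,0,0.695,0],[0,-0.058,-0.002,0.002,0,0.86,0],[0,-0.0737,-0.002,0.005,0,1.044,0],[0,-0.0737,-0.002,0.005,0,1.044,0],[0,-0.0737,-0.002,0.005,0,1.044,0]]'
cat > chk.py <<'E'
from dump import *
st();print(r.read_state()['q'].round(2))
R=np.array(r.read_state()['orientation']);T=np.array(r.read_state()['ee_pos']);print('lip',(T+R@[-.069,0,.061]).round(4))
for n in('side','scene','wrist'):
    s=snap(n);h=cv2.cvtColor(np.asarray(s['image']),cv2.COLOR_RGB2HSV)
    m=cv2.inRange(h,(50,60,15),(90,255,200));N,_,S,C=cv2.connectedComponentsWithStats(m)
    print(n,[(C[i].round(0).tolist(),int(S[i,4])) for i in range(1,N) if S[i,4]>15],'lip,pan',[proj(s,T+R@np.array(l)).round(0).tolist() for l in((-.069,0,.061),(-.038,0,.058))],'bowl',proj(s,[.5832,.348,.045]).round(0))
E
python3 chk.py
```

```text
t: 29.2
ee_pos: [0.6219, 0.3711, 0.1974]
orientation: [[0.658, 0.512, 0.552], [0.393, -0.859, 0.329], [0.642, 0.0, -0.766]]
contact_force: [0.0, -0.5, -1.4]
gripper_width: 0.015
gripper_force: 61.6
t 29.2 p [0.6219 0.3711 0.1974] yaw 30.8 tilt 39.98 w 0.015 F [ 0.  -0.5 -1.4] gf 61.60274863243103 j6 1.38
[ 0.44 -0.02  1.97  0.13  0.5   1.38]
lip [0.6102 0.3641 0.1063]
side [] lip,pan [[306.0, 193.0], [312.0, 182.0]] bowl [298. 217.]
scene [([232.0, 24.0], 105), ([180.0, 32.0], 167), ([187.0, 66.0], 53), ([428.0, 231.0], 64)] lip,pan [[446.0, 224.0], [457.0, 220.0]] bowl [430. 240.]
wrist [([331.0, 423.0], 531), ([296.0, 431.0], 236)] lip,pan [[318.0, 370.0], [318.0, 329.0]] bowl [318. 420.]
```

```bash
python3 -m inch '[[0,-0.005,0,0.004,0,0.07,0],[0,-0.010,0,0.006,0,0.13,0],[0,-0.010,0,0.006,0,0.13,0],[0,-0.005,0,0.004,0,0.05,0],[0,-0.010,0,0.006,0,0.13,0],[0,-0.010,0,0.006,0,0.13,0]]'
python3 chk.py
```

```text
t: 30.1
ee_pos: [0.6169, 0.3684, 0.187]
orientation: [[0.588, 0.514, 0.625], [0.349, -0.858, 0.377], [0.73, -0.003, -0.684]]
contact_force: [-6.3, -0.0, 1.0]
gripper_width: 0.015
gripper_force: 62.6
t 30.1 p [0.6169 0.3684 0.187 ] yaw 30.7 tilt 46.85 w 0.015 F [-6.3 -0.   1. ] gf 62.642308473587036 j6 1.26
[ 0.43 -0.05  2.06  0.25  0.33  1.26]
lip [0.6145 0.3673 0.095 ]
side [] lip,pan [[307.0, 196.0], [312.0, 185.0]] bowl [298. 217.]
scene [([231.0, 25.0], 84), ([180.0, 32.0], 165), ([187.0, 66.0], 54), ([429.0, 230.0], 66)] lip,pan [[448.0, 229.0], [457.0, 224.0]] bowl [430. 240.]
wrist [([330.0, 434.0], 285)] lip,pan [[318.0, 367.0], [318.0, 325.0]] bowl [319. 436.]
```

```bash
python3 -m inch '[[0,0.022,0,-0.02,0,0,0],[0,0.044,0,-0.041,0,-0.1,0],[0,0.073,0,-0.068,0,-0.27,0],[0,0.1,0,-0.09,0,-0.45,0],[0,0.1,0,-0.09,0,-0.63,0],[0,0.1,0,-0.09,0,-0.8,0],[0,0.1,0,-0.09,0,-0.82,0],[0,0.1,0,-0.09,0,-0.82,0]]'
python3 - <<'E'
from dump import *
st();to([.5832-.06*.857,.348-.06*.515,.29],down(31))
E
```

```text
t: 31.25
ee_pos: [0.6198, 0.3689, 0.3206]
orientation: [[0.858, 0.513, 0.001], [0.513, -0.858, 0.001], [0.002, -0.001, -1.0]]
contact_force: [-0.8, -0.2, -2.4]
gripper_width: 0.0153
gripper_force: 61.5
t 31.25 p [0.6198 0.3689 0.3206] yaw 30.9 tilt 0.1 w 0.0153 F [-0.8 -0.2 -2.4] gf 61.546443700790405 j6 1.49
 row [-0.1022 -0.0007  0.0305] [-0.0007 -0.0016 -0.0022] n 2
```

```bash
python3 -m inch '[[0,-0.05,0,0.01,0,0,0],[0,-0.102,0,0.02,0,0,0],[0,-0.14,0,0.02,0,0,0],[0,-0.14,0,0.02,0,0,0]]'
python3 - <<'E'
from dump import *
st()
s=snap('wrist','z.png');im=np.asarray(s['image']);h=cv2.cvtColor(im,cv2.COLOR_RGB2HSV)
m=cv2.inRange(h,(50,60,15),(90,255,220));N,_,S,C=cv2.connectedComponentsWithStats(m)
print([(S[i].tolist(),C[i].round(0).tolist(),onz(s,*C[i],.047).round(3)) for i in range(1,N) if S[i,4]>15]);print(proj(s,[.5832,.348,.045]),proj(s,[.5832,.348,.105]))
d=cv2.distanceTransform(m,cv2.DIST_L2,5)
mx=(d==cv2.dilate(d,np.ones((9,9))))&(d>4);print('peaks',[(int(u),int(v),round(float(d[v,u]),1)) for v,u in np.argwhere(mx)])
for n in('side','scene'):
    s=snap(n);h=cv2.cvtColor(np.asarray(s['image']),cv2.COLOR_RGB2HSV)
    m=cv2.inRange(h,(50,60,15),(90,255,200));N,_,S,C=cv2.connectedComponentsWithStats(m);print(n,[(C[i].round(0).tolist(),int(S[i,4])) for i in range(1,N) if S[i,4]>8])
g=im[:,:,:].astype(int);sat=h[...,1] if 0 else None
E
```

```text
t: 31.75
ee_pos: [0.4966, 0.2956, 0.3016]
orientation: [[0.858, 0.513, 0.002], [0.513, -0.858, 0.002], [0.003, -0.001, -1.0]]
contact_force: [0.1, -0.6, -2.0]
gripper_width: 0.0155
gripper_force: 61.6
t 31.75 p [0.4966 0.2956 0.3016] yaw 30.9 tilt 0.17 w 0.0155 F [ 0.1 -0.6 -2. ] gf 61.561102867126465 j6 1.48
[([300, 46, 19, 21, 316], [309.0, 56.0], array([0.607, 0.372, 0.047])), ([318, 87, 18, 20, 284], [327.0, 96.0], array([0.585, 0.339, 0.047])), ([279, 95, 30, 36, 576], [294.0, 112.0], array([0.556, 0.36 , 0.047])), ([338, 120, 18, 15, 214], [346.0, 127.0], array([0.571, 0.308, 0.047])), ([305, 133, 19, 13, 187], [314.0, 139.0], array([0.544, 0.33 , 0.047]))]
[318.04298322  93.39446145] [317.85625237  89.21402395]
peaks [(309, 56, 9.4), (327, 97, 9.0), (299, 104, 9.2), (299, 105, 9.2), (288, 120, 9.2), (346, 127, 7.6), (314, 139, 6.6), (315, 139, 6.6)]
side []
scene [([182.0, 40.0], 223), ([233.0, 39.0], 16), ([416.0, 228.0], 10), ([429.0, 230.0], 61)]
```

All six nuggets show inside the bowl. Next is returning the scoop to its mat.

```bash
python3 -c "
from dump import *
to([.4805,-.278,.22],down(42))"
```

```text
row [-0.3115  0.4838  0.0806] [-0.0005 -0.0034 -0.194 ] n 10
```

```bash
python3 -m inch '[[0,-0.03,0.048,0.02,0,0,-0.1],[0,-0.311,0.484,0.08,0,-0.003,-0.19],[0,-0.311,0.484,0.08,0,-0.003,-0.194],[0,-0.311,0.484,0.08,0,-0.003,-0.194],[0,-0.311,0.484,0.08,0,-0.003,-0.194],[0,-0.311,0.484,0.08,0,-0.003,-0.194],[0,-0.311,0.484,0.08,0,-0.003,-0.194],[0,-0.311,0.484,0.08,0,-0.003,-0.194],[0,-0.311,0.484,0.08,0,-0.003,-0.194],[0,-0.311,0.484,0.08,0,-0.003,-0.194],[0,-0.311,0.484,0.08,0,-0.003,-0.194],[0,-0.311,0.484,0.08,0,-0.003,-0.194]]'
python3 - <<'E'
from dump import *
st();to([.4805,-.278,.068],down(42))
s=snap('wrist','m.png');im=np.asarray(s['image']);h=cv2.cvtColor(im,cv2.COLOR_RGB2HSV)
# back wall top edge rows (bright vs below) compare to before: row 277
g=im.sum(2).astype(int)
w7=cv2.imread('pics/w8.png').sum(2).astype(int)
for u in(258,262,375,381): print(u,[int(x) for x in g[268:300:3,u]],[int(x) for x in w7[268:300:3,u]])
dark=cv2.inRange(h,(0,0,0),(180,90,60));dark[280:]=0;N,_,S,C=cv2.connectedComponentsWithStats(dark)
print([(S[i].tolist(),C[i].round(0)) for i in range(1,N) if S[i,4]>300])
E
```

```text
t: 33.4
ee_pos: [0.4811, -0.2772, 0.2206]
orientation: [[0.742, 0.67, -0.002], [0.67, -0.742, -0.0], [-0.002, -0.002, -1.0]]
contact_force: [-1.0, 0.2, -2.3]
gripper_width: 0.0152
gripper_force: 61.6
t 33.4 p [ 0.4811 -0.2772  0.2206] yaw 42.1 tilt 0.14 w 0.0152 F [-1.   0.2 -2.3] gf 61.61210775375366 j6 0.22
 row [-0.0007  0.0004  0.1526] [-0.0015  0.0019  0.0011] n 3
258 [153, 164, 302, 221, 240, 252, 214, 249, 234, 564, 565] [464, 490, 476, 205, 206, 217, 210, 219, 211, 172, 524]
262 [168, 158, 195, 211, 255, 231, 234, 245, 220, 565, 582] [480, 482, 495, 202, 205, 213, 229, 215, 209, 183, 505]
375 [331, 323, 269, 206, 200, 207, 186, 205, 206, 327, 345] [510, 492, 489, 227, 210, 215, 221, 207, 191, 185, 514]
381 [337, 314, 328, 240, 196, 216, 215, 201, 191, 344, 351] [503, 484, 491, 544, 333, 200, 214, 202, 213, 195, 518]
[([368, 35, 38, 41, 1129], array([386.,  55.])), ([262, 167, 143, 108, 7594], array([336., 231.]))]
```

```bash
python3 -m inch '[[0,0,0,0.05,0,0,0],[0,0,0,0.10,0,0,0],[0,0,0,0.135,0,0,0],[0,0,0,0.148,0,0,0],[0,0,0,0.152,0,0,0],[0,0,0,0.154,0,0,0],[0,0,0,0.155,0,0,0],[0,0,0,0.155,0,0,0]]'
```

```text
t: 34.45
ee_pos: [0.4806, -0.2786, 0.0664]
orientation: [[0.743, 0.669, -0.001], [0.669, -0.743, -0.002], [-0.002, 0.0, -1.0]]
contact_force: [0.1, 0.9, -1.5]
gripper_width: 0.015
gripper_force: 61.6
```

```bash
python3 -m inch '[[0,0,0,0.001,0,0,0],[0,0,0,0.0015,0,0,0],[0,0,0,0.0015,0,0,0]]'
python3 -m inch '[[0,0,0,0.001,0,0,0],[0,0,0,0.001,0,0,0]]'
```

```text
t: 34.83
ee_pos: [0.4808, -0.2785, 0.0653]
orientation: [[0.743, 0.669, -0.002], [0.669, -0.743, -0.001], [-0.002, -0.0, -1.0]]
contact_force: [-0.8, 2.3, 5.1]
gripper_width: 0.0152
gripper_force: 62.7
t: 35.08
ee_pos: [0.4811, -0.2785, 0.0651]
orientation: [[0.743, 0.669, -0.002], [0.669, -0.743, -0.001], [-0.002, -0.0, -1.0]]
contact_force: [-0.9, 4.4, 9.9]
gripper_width: 0.0154
gripper_force: 63.4
```

Contact. I release, rise, and back off to look at the scoop and cap.

```bash
python3 -m inch '[[0.02,0,0,0,0,0,0],[0.035,0,0,0,0,0,0],[0.055,0,0,0,0,0,0],[0.055,0,0,-0.03,0,0,0],[0.055,0,0,-0.08,0,0,0],[0.055,0,0,-0.13,0,0,0],[0.055,0,0,-0.175,0,0,0],[0.055,0,0,-0.175,0,0,0]]'
python3 - <<'E'
from dump import *
st();to([.535,-.245,.265],down(5))
E
```

```text
t: 36.08
ee_pos: [0.4826, -0.2796, 0.2433]
orientation: [[0.743, 0.669, 0.005], [0.669, -0.743, -0.006], [-0.001, 0.008, -1.0]]
contact_force: [-0.2, -1.8, -1.1]
gripper_width: 0.0551
gripper_force: 0.0
t 36.08 p [ 0.4826 -0.2796  0.2433] yaw 42.0 tilt 0.45 w 0.0551 F [-0.2 -1.8 -1.1] gf 0.0 j6 0.22
 row [ 0.0621  0.0095 -0.0217] [ 0.0078 -0.002   0.6459] n 4
```

```bash
python3 -m inch '[[0.055,0.062,0.0095,-0.02,0,0,0.18],[0.055,0.062,0.0095,-0.02,0,0,0.36],[0.055,0.062,0.0095,-0.02,0,0,0.54],[0.055,0.062,0.0095,-0.02,0,0,0.645],[0.055,0.062,0.0095,-0.02,0,0,0.645],[0.055,0.062,0.0095,-0.02,0,0,0.645]]'
python3 - <<'E'
from dump import *
st();s=snap('wrist','n.png');im=np.asarray(s['image']);h=cv2.cvtColor(im,cv2.COLOR_RGB2HSV)
print('pred handle',proj(s,[.6133,-.2347,.062]),'cover',proj(s,[.6133,-.2347,.026]))
dark=cv2.inRange(h,(0,0,0),(180,255,45));dark[270:]=0;N,_,S,C=cv2.connectedComponentsWithStats(dark)
print('dark',[(S[i].tolist(),C[i].round(0)) for i in range(1,N) if S[i,4]>100])
g=cv2.inRange(h,(0,0,46),(180,45,200));g[290:]=0
for c in cv2.findContours(g,cv2.RETR_EXTERNAL,cv2.CHAIN_APPROX_NONE)[0]:
    if cv2.contourArea(c)>3000:
        c=cv2.convexHull(c);P=np.array([onz(s,*p[0],.026)[:2]*1000 for p in c],np.float32);print('cover',cv2.boundingRect(c),cv2.fitEllipse(P))
b=snap('side','nb.png');a=snap('scene','na.png')
for n,q,z in(('side',b,.08),('scene',a,.08)):
    h=cv2.cvtColor(np.asarray(q['image']),cv2.COLOR_RGB2HSV);m=cv2.inRange(h,(5,95,15),(20,255,110));N,_,S,C=cv2.connectedComponentsWithStats(m)
    e=proj(q,[.4803,-.2783,.08]);print(n,'exp grip',e,[(S[i].tolist(),C[i].round(1).tolist()) for i in range(1,N) if S[i,4]>40 and np.hypot(*(C[i]-e))<60])
    o=cv2.cvtColor(cv2.imread('pics/'+('b2','a2')[n=='scene']+'.png'),cv2.COLOR_BGR2HSV);m=cv2.inRange(o,(5,95,15),(20,255,110));N,_,S,C=cv2.connectedComponentsWithStats(m)
    print(' initial',[(S[i].tolist(),C[i].round(1).tolist()) for i in range(1,N) if S[i,4]>40 and np.hypot(*(C[i]-e))<60])
E
```

```text
t: 36.83
ee_pos: [0.5327, -0.2436, 0.2567]
orientation: [[0.996, 0.089, -0.004], [0.089, -0.996, 0.0], [-0.004, -0.0, -1.0]]
contact_force: [0.5, 0.2, 0.1]
gripper_width: 0.0552
gripper_force: 0.0
t 36.83 p [ 0.5327 -0.2436  0.2567] yaw 5.1 tilt 0.24 w 0.0552 F [0.5 0.2 0.1] gf 0.0 j6 0.96
pred handle [317.08000979 113.55510248] cover [317.26979705 113.56867042]
dark [([381, 225, 37, 45, 771], array([404., 247.]))]
cover (244, 44, 142, 149) ((605.5682983398438, -232.8782196044922), (130.19871520996094, 130.5203399658203), 10.457403182983398)
cover (27, 37, 115, 240) ((544.8743286132812, -14.015501976013184), (137.5678253173828, 251.808837890625), 81.33984375)
side exp grip [330.25540738 383.22111761] [([323, 370, 16, 31, 379], [330.3, 385.1])]
 initial [([322, 368, 16, 33, 411], [329.4, 384.0])]
scene exp grip [143.6788002  267.73298013] [([135, 261, 17, 18, 194], [143.3, 269.4])]
 initial [([137, 261, 15, 18, 177], [144.1, 269.1])]
```

```bash
python3 - <<'E'
from dump import *
s=snap('wrist');im=np.asarray(s['image']);v=im.max(2)
for T in(35,45,60):
    m=(v<T).astype(np.uint8);m[:40]=0;m[195:]=0;m[:,:244]=0;m[:,387:]=0
    N,_,S,C=cv2.connectedComponentsWithStats(m);print(T,[(S[i].tolist(),C[i].round(1).tolist(),onz(s,*C[i],.06).round(4)) for i in range(1,N) if S[i,4]>60])
c=(317,119);print(v[60:190:8,313].tolist());print(v[113,250:380:8].tolist())
for n,u in(('side',0),('scene',0)):
    q=snap(n);vv=np.asarray(q['image']).max(2);e=proj(q,[.6133,-.2347,.05]).astype(int)
    m=(vv<50).astype(np.uint8);M=np.zeros_like(m);M[e[1]-20:e[1]+14,e[0]-18:e[0]+18]=m[e[1]-20:e[1]+14,e[0]-18:e[0]+18]
    N,_,S,C=cv2.connectedComponentsWithStats(M);print(n,e,[(S[i].tolist(),C[i].round(1).tolist(),onz(q,*C[i],.044).round(4)) for i in range(1,N) if S[i,4]>20])
E
```

```text
35 []
45 []
60 [([300, 109, 28, 29, 617], [313.8, 123.2], array([ 0.6058, -0.2329,  0.06  ]))]
[120, 123, 124, 128, 124, 114, 122, 48, 48, 51, 131, 125, 129, 126, 129, 129, 126]
[126, 125, 125, 124, 125, 121, 113, 42, 54, 43, 82, 75, 125, 126, 124, 126, 125]
side [398 362] [([385, 354, 15, 22, 275], [392.4, 365.2], array([ 0.6049, -0.2316,  0.044 ]))]
scene [178 316] [([160, 296, 7, 6, 30], [162.3, 298.2], array([ 0.5449, -0.2565,  0.044 ])), ([174, 308, 12, 18, 170], [179.2, 316.4], array([ 0.607 , -0.2325,  0.044 ]))]
```

```bash
python3 -c "
from dump import *
to([.6056,-.2326,.037],down(5))"
```

```text
row [ 0.0738 -0.0048  0.2206] [0.0005 0.0028 0.0012] n 4
```

```bash
python3 -m inch '[[0.055,0.05,-0.004,0.03,0,0,0],[0.055,0.074,-0.005,0.08,0,0.0028,0],[0.055,0.074,-0.005,0.13,0,0.0028,0],[0.055,0.074,-0.005,0.175,0,0.0028,0],[0.055,0.074,-0.005,0.205,0,0.0028,0],[0.055,0.074,-0.005,0.221,0,0.0028,0],[0.055,0.074,-0.005,0.221,0,0.0028,0],[0,0.074,-0.005,0.221,0,0.0028,0],[0,0.074,-0.005,0.221,0,0.0028,0],[0,0.074,-0.005,0.221,0,0.0028,0],[0,0.074,-0.005,0.221,0,0.0028,0]]'
python3 -m inch '[[0,0,0,-0.03,0,0,0],[0,0,0,-0.08,0,0,0],[0,0,0,-0.14,0,0,0],[0,0,0,-0.2,0,0,0],[0,0,0,-0.2,0,0,0]]'
python3 - <<'E'
from dump import *
st();to([.5832,.348,.24],down(82))
s=snap('wrist');v=np.asarray(s['image']).max(2);h=cv2.cvtColor(np.asarray(s['image']),cv2.COLOR_RGB2HSV)
w=cv2.cvtColor(cv2.imread('pics/w5.png'),cv2.COLOR_BGR2HSV)
for n,q in(('now',h),('before',w)):
    m=cv2.inRange(q,(0,0,46),(180,45,160));cols=[np.where(m[r0,150:500])[0]+150 for r0 in(230,260,290)];print(n,[(int(c.min()),int(c.max())) for c in cols],[int(np.where(m[120:260,u])[0].min()+120) for u in(290,320,350)])
E
```

```text
t: 38.5
ee_pos: [0.6072, -0.2331, 0.039]
orientation: [[0.996, 0.088, 0.003], [0.088, -0.996, -0.002], [0.003, 0.003, -1.0]]
contact_force: [-0.3, 0.5, 6.2]
gripper_width: 0.0219
gripper_force: 59.1
t: 39.12
ee_pos: [0.6087, -0.2335, 0.2448]
orientation: [[0.996, 0.088, 0.012], [0.088, -0.996, -0.006], [0.011, 0.007, -1.0]]
contact_force: [0.2, 0.4, -1.0]
gripper_width: 0.0223
gripper_force: 59.6
t 39.12 p [ 0.6087 -0.2335  0.2448] yaw 5.1 tilt 0.77 w 0.0223 F [ 0.2  0.4 -1. ] gf 59.642542004585266 j6 1.03
 row [ 0.0259 -0.5815  0.0009] [ 0.0138 -0.0048 -1.3428] n 10
now [(191, 447), (179, 460), (175, 464)] [161, 159, 162]
before [(193, 447), (179, 460), (173, 465)] [167, 164, 162]
```

```bash
python3 -m inch '[[0,0.001,-0.03,0,0,0,-0.12],[0,0.026,-0.58,0,0.014,-0.005,-0.24],[0,0.026,-0.58,0,0.014,-0.005,-0.36],[0,0.026,-0.58,0,0.014,-0.005,-0.5],[0,0.026,-0.58,0,0.014,-0.005,-0.64],[0,0.026,-0.58,0,0.014,-0.005,-0.78],[0,0.026,-0.58,0,0.014,-0.005,-0.92],[0,0.026,-0.58,0,0.014,-0.005,-1.06],[0,0.026,-0.58,0,0.014,-0.005,-1.2],[0,0.026,-0.58,0,0.014,-0.005,-1.343],[0,0.026,-0.58,0,0.014,-0.005,-1.343],[0,0.026,-0.58,0,0.014,-0.005,-1.343]]'
python3 - <<'E'
from dump import *
st();to([.5832,.348,.126],down(82))
E
```

```text
t: 40.67
ee_pos: [0.5797, 0.3472, 0.2339]
orientation: [[0.139, 0.99, -0.016], [0.99, -0.139, 0.004], [0.001, -0.016, -1.0]]
contact_force: [-0.4, 0.0, -1.6]
gripper_width: 0.0216
gripper_force: 59.6
t 40.67 p [0.5797 0.3472 0.2339] yaw 82.0 tilt 0.91 w 0.0216 F [-0.4  0.  -1.6] gf 59.63037729263306 j6 0.59
 row [0.0011 0.0051 0.1078] [-0.0159 -0.0014 -0.0002] n 2
```

```bash
python3 -m inch '[[0,0.002,0.004,0.02,-0.008,0,0],[0,0.002,0.004,0.05,-0.008,0,0],[0,0.002,0.004,0.08,-0.008,0,0],[0,0.002,0.004,0.098,-0.008,0,0],[0,0.002,0.004,0.105,-0.008,0,0],[0,0.002,0.004,0.107,-0.008,0,0],[0,0.002,0.004,0.107,-0.008,0,0]]'
python3 -c "
from dump import *
st()"
```

```text
t: 41.55
ee_pos: [0.5842, 0.3501, 0.1306]
orientation: [[0.139, 0.99, -0.003], [0.99, -0.139, 0.006], [0.005, -0.003, -1.0]]
contact_force: [-0.4, -0.6, 0.1]
gripper_width: 0.0216
gripper_force: 59.6
t 41.55 p [0.5842 0.3501 0.1306] yaw 82.0 tilt 0.35 w 0.0216 F [-0.4 -0.6  0.1] gf 59.633610248565674 j6 0.6
```

```bash
python3 -m inch '[[0,0,0,0.002,0,0,0],[0,0,0,0.0035,0,0,0],[0,0,0,0.0035,0,0,0]]'
python3 -m inch '[[0,0,0,0.0015,0,0,0],[0,0,0,0.002,0,0,0],[0,0,0,0.002,0,0,0]]'
```

```text
t: 41.92
ee_pos: [0.5834, 0.3499, 0.1257]
orientation: [[0.139, 0.99, -0.005], [0.99, -0.139, 0.005], [0.004, -0.005, -1.0]]
contact_force: [0.1, 0.1, -1.4]
gripper_width: 0.022
gripper_force: 59.6
t: 42.3
ee_pos: [0.5835, 0.35, 0.1242]
orientation: [[0.139, 0.99, -0.004], [0.99, -0.139, 0.005], [0.004, -0.005, -1.0]]
contact_force: [-0.6, 1.1, 2.2]
gripper_width: 0.022
gripper_force: 59.9
```

```bash
python3 -m inch '[[0,0,0,0.001,0,0,0],[0.03,0,0,0.001,0,0,0],[0.055,0,0,0.001,0,0,0],[0.055,0,0,0.001,0,0,0],[0.055,0,0,-0.04,0,0,0],[0.055,-0.02,0,-0.1,0,0,0],[0.055,-0.047,0,-0.135,0,0,0],[0.055,-0.047,0,-0.135,0,0,0]]'
cat > capchk.py <<'E'
from dump import *
st();s=snap('wrist','o.png');im=np.asarray(s['image']);h=cv2.cvtColor(im,cv2.COLOR_RGB2HSV)
v=im.max(2);e=proj(s,[.5832,.348,.147]).astype(int)
M=np.zeros(v.shape,np.uint8);M[e[1]-35:e[1]+45,e[0]-40:e[0]+40]=(v<60)[e[1]-35:e[1]+45,e[0]-40:e[0]+40]
N,_,S,C=cv2.connectedComponentsWithStats(M);print('handle',[(S[i].tolist(),onz(s,*C[i],.145).round(4)) for i in range(1,N) if S[i,4]>60])
for n in('w3.png',None):
    q=h if n is None else cv2.cvtColor(cv2.imread('pics/'+n),cv2.COLOR_BGR2HSV)
    hh=(q[...,0]>85)&(q[...,0]<125)&(q[...,1]>30)
    print(n,[(int(q[e[1]-60,u,0]),int(q[e[1]-60,u,1]),int(q[e[1]-60,u,2])) for u in(220,240,313,390,410)])
for n in('side','scene'):
    q=snap(n);vv=np.asarray(q['image']).max(2);o=cv2.imread('pics/'+('b2','a2')[n=='scene']+'.png').max(2)
    e=proj(q,[.5832,.348,.13]).astype(int)
    for lab,x in(('init',o),('now',vv)):
        m=np.zeros(x.shape,np.uint8);sl=np.s_[e[1]-16:e[1]+12,e[0]-16:e[0]+16];m[sl]=(x<45)[sl];N,_,S,C=cv2.connectedComponentsWithStats(m);print(n,lab,[(S[i].tolist(),C[i].round(1).tolist()) for i in range(1,N) if S[i,4]>20])
        c=np.where(np.abs(x[e[1]-20:e[1]+40,e[0]-45:e[0]+45].astype(int))>0)
    A=np.asarray(q['image']).astype(int);B=cv2.cvtColor(cv2.imread('pics/'+('b2','a2')[n=='scene']+'.png'),cv2.COLOR_BGR2RGB).astype(int)
    d=np.abs(A-B).max(2)[e[1]-30:e[1]+45,e[0]-45:e[0]+45];print('diff frac',(d>40).mean().round(3),np.argwhere(d>40).mean(0) if (d>40).any() else '')
E
python3 capchk.py
```

```text
t: 43.3
ee_pos: [0.5794, 0.3022, 0.2639]
orientation: [[0.141, 0.99, 0.004], [0.99, -0.141, 0.008], [0.008, 0.002, -1.0]]
contact_force: [-0.4, 0.4, 0.5]
gripper_width: 0.0552
gripper_force: 0.0
t 43.3 p [0.5794 0.3022 0.2639] yaw 81.9 tilt 0.49 w 0.0552 F [-0.4  0.4  0.5] gf 0.0 j6 0.54
handle [([298, 149, 35, 40, 1048], array([0.5846, 0.3485, 0.145 ]))]
w3.png [(17, 99, 196), (60, 2, 112), (90, 9, 111), (104, 26, 128), (18, 95, 158)]
None [(18, 98, 196), (111, 19, 134), (120, 18, 116), (117, 18, 125), (17, 94, 158)]
side init [([293, 182, 9, 15, 120], [297.0, 189.2])]
side now [([293, 182, 10, 15, 118], [297.6, 189.1])]
diff frac 0.011 [66.07792208 56.15584416]
scene init [([429, 204, 10, 16, 128], [433.6, 211.5])]
scene now [([430, 204, 11, 17, 137], [435.1, 212.0])]
diff frac 0.16 [24.41828255 22.04339797]
```

```bash
python3 - <<'E'
from dump import *
to([.5585,.2100,.26],down(170.5))
q=snap('side');h=cv2.cvtColor(np.asarray(q['image']),cv2.COLOR_RGB2HSV);m=cv2.inRange(h,(5,95,15),(20,255,110));N,_,S,C=cv2.connectedComponentsWithStats(m)
print([(S[i].tolist(),C[i].round(1).tolist()) for i in range(1,N) if S[i,4]>100])
E
```

```text
row [-0.0943 -0.0054 -0.0033] [-0.0032 -0.0078 -1.5446] n 9
[([0, 0, 176, 92, 10846], [70.4, 38.1]), ([315, 0, 325, 441, 13963], [391.8, 124.6]), ([179, 18, 107, 133, 9723], [233.6, 78.6]), ([2, 96, 141, 59, 6657], [69.4, 123.0]), ([276, 103, 12, 18, 139], [281.2, 111.7]), ([312, 102, 10, 19, 135], [316.8, 111.6]), ([287, 114, 26, 21, 439], [299.4, 124.7]), ([407, 289, 45, 34, 429], [427.9, 313.1]), ([413, 290, 36, 17, 329], [430.0, 296.4]), ([215, 349, 47, 38, 810], [238.0, 368.0]), ([355, 350, 83, 67, 2387], [396.2, 383.4]), ([323, 368, 16, 33, 409], [330.3, 384.2])]
```

Scoop grip is at (330,384), unchanged. Now the knob.

```bash
python3 -m inch '[[0.05,-0.047,-0.003,-0.003,0,0,-0.18],[0.05,-0.094,-0.005,-0.003,0,0,-0.36],[0.05,-0.094,-0.005,-0.003,0,0,-0.54],[0.05,-0.094,-0.005,-0.003,0,0,-0.72],[0.05,-0.094,-0.005,-0.003,0,0,-0.9],[0.05,-0.094,-0.005,-0.003,0,0,-1.08],[0.05,-0.094,-0.005,-0.003,0,0,-1.26],[0.05,-0.094,-0.005,-0.003,0,0,-1.44],[0.05,-0.094,-0.005,-0.003,-0.003,-0.008,-1.545],[0.05,-0.094,-0.005,-0.003,-0.003,-0.008,-1.545],[0.05,-0.094,-0.005,-0.003,-0.003,-0.008,-1.545]]'
python3 - <<'E'
from dump import *
to([.5583,.2100,.108],down(170.5))
E
```

```text
t: 44.88
ee_pos: [0.5591, 0.2105, 0.2599]
orientation: [[-0.986, 0.166, 0.0], [0.166, 0.986, -0.0], [-0.0, -0.0, -1.0]]
contact_force: [0.0, 0.6, -0.2]
gripper_width: 0.0497
gripper_force: 0.0
 row [ 0.0007 -0.0007  0.1519] [-0.      0.     -0.0006] n 3
```

```bash
python3 -m inch '[[0.05,0,-0.001,0.05,0,0,0],[0.05,0,-0.001,0.10,0,0,0],[0.05,0,-0.001,0.135,0,0,0],[0.05,0,-0.001,0.151,0,0,0],[0.05,0,-0.001,0.151,0,0,0],[0,0,-0.001,0.151,0,0,0],[0,0,-0.001,0.151,0,0,0],[0,0,-0.001,0.151,0,0,0],[0,0,-0.001,0.151,0,0,0]]'
python3 -m inch '[[0,0,0,0,0,0,0.15],[0,0,0,0,0,0,0.33],[0,0,0,0,0,0,0.51],[0,0,0,0,0,0,0.69],[0,0,0,0,0,0,0.87],[0,0,0,0,0,0,1.05],[0,0,0,0,0,0,1.23],[0,0,0,0,0,0,1.4],[0,0,0,0,0,0,1.4]]'
python3 -c "
from dump import *
st();print(r.read_state()['ft_torque'])"
```

```text
t: 46.0
ee_pos: [0.5608, 0.2087, 0.1127]
orientation: [[-0.986, 0.165, 0.005], [0.165, 0.986, -0.001], [-0.005, 0.0, -1.0]]
contact_force: [-2.0, -3.1, 5.3]
gripper_width: 0.0121
gripper_force: 60.0
t: 47.12
ee_pos: [0.5578, 0.2059, 0.1127]
orientation: [[-0.005, 1.0, -0.004], [1.0, 0.005, -0.007], [-0.007, -0.004, -1.0]]
contact_force: [-13.2, -14.0, 15.4]
gripper_width: 0.0122
gripper_force: 61.3
t 47.12 p [0.5578 0.2059 0.1127] yaw 90.3 tilt 0.49 w 0.0122 F [-13.2 -14.   15.4] gf 61.26597225666046 j6 0.26
[-2.40538879  2.2680399   0.08791793]
```

```bash
python3 -m inch '[[0,-0.0015,-0.0015,-0.003,0,0,0.1],[0,-0.0015,-0.0015,-0.003,0,0,0.28],[0,-0.0015,-0.0015,-0.003,0,0,0.46],[0,-0.0015,-0.0015,-0.003,0,0,0.64],[0,-0.0015,-0.0015,-0.003,0,0,0.82],[0,-0.0015,-0.0015,-0.003,0,0,1.0],[0,-0.0015,-0.0015,-0.003,0,0,1.18],[0,-0.0015,-0.0015,-0.003,0,0,1.34],[0,-0.0015,-0.0015,-0.003,0,0,1.46],[0,-0.0015,-0.0015,-0.003,0,0,1.46]]'
python3 -c "
from dump import *
st();print(r.read_state()['ft_torque'])"
```

```text
t: 48.38
ee_pos: [0.5542, 0.2084, 0.1128]
orientation: [[0.993, 0.12, -0.007], [0.12, -0.993, -0.001], [-0.007, -0.0, -1.0]]
contact_force: [-12.2, 0.5, 4.5]
gripper_width: 0.0122
gripper_force: 67.4
t 48.38 p [0.5542 0.2084 0.1128] yaw 6.9 tilt 0.43 w 0.0122 F [-12.2   0.5   4.5] gf 67.3510189843364 j6 1.72
[0.12350108 2.1115622  1.35242908]
```

Torque is 1.35 N m, so the knob is on the clockwise stop. Release, lift and verify.

```bash
python3 -m inch '[[0.04,0,0,0,0,0,0],[0.05,0,0,0,0,0,0],[0.05,0,0,-0.05,0,0,0],[0.05,0,0,-0.11,0,0,0],[0.05,0,0,-0.15,0,0,0],[0.05,0,0,-0.15,0,0,0]]'
python3 - <<'E'
from dump import *
st();to([.575,.14,.27],down(81))
E
```

```text
t: 49.12
ee_pos: [0.5605, 0.2083, 0.2696]
orientation: [[0.993, 0.115, 0.013], [0.115, -0.993, 0.003], [0.013, -0.002, -1.0]]
contact_force: [0.8, 0.0, -0.5]
gripper_width: 0.0502
gripper_force: 0.0
t 49.12 p [0.5605 0.2083 0.2696] yaw 6.6 tilt 0.75 w 0.0502 F [ 0.8  0.  -0.5] gf 0.0 j6 1.72
 row [ 0.0065  0.0695 -0.0005] [ 0.0068 -0.0122 -1.298 ] n 7
```

```bash
python3 -m inch '[[0.05,0.014,-0.02,0,0,0,-0.18],[0.05,0.014,-0.04,0,0,0,-0.36],[0.05,0.014,-0.04,0,0,0,-0.54],[0.05,0.014,-0.04,0,0,0,-0.72],[0.05,0.014,-0.04,0,0,0,-0.9],[0.05,0.014,-0.04,0,0,0,-1.08],[0.05,0.014,-0.04,0,0,0,-1.298],[0.05,0.014,-0.04,0,0,0,-1.298],[0.05,0.014,-0.04,0,0,0,-1.298]]'
python3 - <<'E'
from dump import *
st();s=snap('wrist','f.png');im=np.asarray(s['image']);v=im.max(2);mn=im.min(2)
p=proj(s,[.559,.2102,.129]).astype(int);print(p)
# bar top marker: bright pixels inside dark knob
sl=np.s_[p[1]-30:p[1]+40,p[0]-35:p[0]+35]
dk=(v<60).astype(np.uint8)[sl];N,L,S,C=cv2.connectedComponentsWithStats(dk);i=1+np.argmax(S[1:,4]);m=(L==i).astype(np.uint8)
c=max(cv2.findContours(m,cv2.RETR_EXTERNAL,cv2.CHAIN_APPROX_NONE)[0],key=cv2.contourArea);f=np.zeros_like(m);cv2.drawContours(f,[c],-1,1,-1)
hole=(f==1)&(mn[sl]>110);pt=np.argwhere(hole)[:,::-1]+[p[0]-35,p[1]-30];print(len(pt),cv2.boundingRect(c))
W=np.array([onz(s,*q,.129)[:2] for q in pt]);w,V=np.linalg.eigh(np.cov(W.T));d=V[:,1];print('line centre',W.mean(0),'dir deg',np.degrees(np.arctan2(d[1],d[0]))%180,'len',W.ptp(0) if hasattr(W,'ptp') else np.ptp(W,0))
e=proj(s,[.5832,.348,.147]).astype(int);M=np.zeros(v.shape,np.uint8);q=np.s_[max(e[1]-35,0):e[1]+45,e[0]-40:e[0]+40];M[q]=(v<60)[q]
N,_,S,C=cv2.connectedComponentsWithStats(M);print('handle',[(S[i].tolist(),onz(s,*C[i],.145).round(4)) for i in range(1,N) if S[i,4]>60])
for n in('side','scene'):
    q=snap(n,'f_'+n+'.png');h=cv2.cvtColor(np.asarray(q['image']),cv2.COLOR_RGB2HSV);m=cv2.inRange(h,(5,95,15),(20,255,110));N,_,S,C=cv2.connectedComponentsWithStats(m);g=proj(q,[.4803,-.2783,.08])
    print(n,'grip',[C[i].round(1).tolist() for i in range(1,N) if S[i,4]>40 and np.hypot(*(C[i]-g))<40])
E
```

```text
t: 50.25
ee_pos: [0.567, 0.249, 0.2626]
orientation: [[0.158, 0.987, 0.001], [0.987, -0.158, 0.0], [0.0, 0.001, -1.0]]
contact_force: [0.4, 1.1, 0.2]
gripper_width: 0.0499
gripper_force: 0.0
t 50.25 p [0.567  0.249  0.2626] yaw 80.9 tilt 0.07 w 0.0499 F [0.4 1.1 0.2] gf 0.0 j6 0.49
[315 276]
54 (12, 0, 47, 44)
line centre [0.5679854  0.21068142] dir deg 9.369521199181065 len [0.01428979 0.00420193]
handle [([301, 61, 38, 49, 1246], array([0.5842, 0.3469, 0.145 ]))]
side grip [[330.2, 383.2]]
scene grip [[144.1, 269.7]]
```

```bash
python3 -c "
from h import *
print(workorder.close_job())"
```

```text
the job is handed in; nothing more can be done
None
```

I handed the job in with every step carried out in order: knob off, cap to the ring stand, all six nuggets in the bowl by scoop, scoop back on its mat, cap back on the bowl, knob at the clockwise stop. My last checks found nothing wrong, the hand-in gave no verdict, and I viewed 15 pictures, one over the limit of 14.

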